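# Stir the rinsed ceramic beads

### The job

Draw the vaned stirrer straight out of its covered dock, put it down on the two-notch rest and take it again by its black handle, then stir the white beads in the steel dish: vaned head down close to the floor of the dish, two full turns clockwise as seen from above, beginning and ending at the far side, in circles half-way out from the dish's middle, so that the beads are shifted about. Finally lay the stirrer back on the rest, lying level in both notches with its vaned head towards the dish's side, on your left. Keep all beads in the dish, be gentle with the dish and leave it and everything else standing where it is.

Things in the scene. Friction and masses are not known exactly. Their poses are not given: they have to be found in the camera images.
- stirrer_mid (a point): Middle of the loose 200 mm stirrer, on its axis. Its x axis runs from the handle to the vaned head: black plastic handle, square 14 x 14 mm, x = -100 to -25 mm; round steel shaft 8 mm thick, to x = +64 mm; steel head of two crossed vanes, 24 mm across, x = +64 to +100 mm. 0.07 to 0.12 kg, balancing near x = -25 mm. It starts level in the dock, 40 mm above the bench.
- stirrer_grip (a point): Point on the stirrer's axis at x = -72 mm, in the handle: a good place to hold it for stirring, free on all sides when the stirrer lies in the rest. Axes as stirrer_mid.
- stirrer_neck (a point): Point on the stirrer's axis at x = +22 mm, on the bare shaft: outside the dock at the start, and just ahead of the front post when it lies in the rest. Axes as stirrer_mid.
- stirrer_tip (a point): Centre of the end of the stirrer's vaned head, at x = +100 mm. Axes as stirrer_mid.
- stirrer: The same loose stirrer (origin and axes as point stirrer_mid). At the start its handle is inside the covered dock and 110 to 122 mm of shaft and head stick out of the mouth.
- dock_mouth (a point): Centre of the open mouth of the fixed covered dock, a grey block 96 mm long, 56 mm wide, 59 mm high with a flat steel roof. 40 mm above the bench; its x axis points level out of the mouth, the way the stirrer must be drawn: up to 95 mm until the handle is clear. The channel inside is 22 mm wide and 20 mm high, its floor 33 mm above the bench.
- rest: Fixed aluminium rest, origin under its centre, foot 85 x 70 x 8 mm. Two posts, 8 mm thick along x, 40 mm wide, at x = -17 and +17 mm; notches open upward, flaring to 35 to 40 mm (tops 77 mm above the bench). Rear notch (x = -17) 18 mm wide for the handle, front one 12 mm wide for the shaft. x points to the robot's left, 1.1 to 1.7 rad from world x; the stirrer lies with its head that way.
- rest_seat (a point): Where the middle of the stirrer (point stirrer_mid) is when it lies properly in both notches of the rest: on the rest's centre line, at its x = +21 mm, 60 mm above the bench. Axes as the rest's; the stirrer's x axis then points along it.
- dish_floor (a point): Centre of the inner floor of the loose round steel dish, 5 mm above the bench. The dish is 132 mm across and 45 mm high, wall 4 mm, so about 120 mm across inside; 0.9 kg. Its axes are parallel to the world's: x away from the robot (far), y to the robot's left, z up.
- dish: The same steel dish; origin at the centre of its underside.
- bead0_center (a point): Centre of bead 0: a loose white ceramic ball, 20 mm across, on the floor of the dish; the six start in a loose ring about 28 mm from its middle.
- bead1_center (a point): Centre of bead 1: a loose white ceramic ball, 20 mm across, on the floor of the dish; the six start in a loose ring about 28 mm from its middle.
- bead2_center (a point): Centre of bead 2: a loose white ceramic ball, 20 mm across, on the floor of the dish; the six start in a loose ring about 28 mm from its middle.
- bead3_center (a point): Centre of bead 3: a loose white ceramic ball, 20 mm across, on the floor of the dish; the six start in a loose ring about 28 mm from its middle.
- bead4_center (a point): Centre of bead 4: a loose white ceramic ball, 20 mm across, on the floor of the dish; the six start in a loose ring about 28 mm from its middle.
- bead5_center (a point): Centre of bead 5: a loose white ceramic ball, 20 mm across, on the floor of the dish; the six start in a loose ring about 28 mm from its middle.
- small_beaker_mid (a point): Bystander, loose, to be left alone: empty glass beaker 59 mm across, 70 mm high, beyond and left of the dish. The point is half-way up; its z axis is up.
- vial_mid (a point): Bystander, loose, to be left alone: small capped vial 27 mm across, 56 mm high, beside the dish. The point is half-way up; its z axis is up.
- squat_bottle_mid (a point): Bystander, loose, to be left alone: squat clear bottle with a blue cap, 56 mm across, 105 mm high, beyond the rest. The point is half-way up; its z axis is up.
- amber_bottle_mid (a point): Bystander, loose, to be left alone: brown bottle, 60 mm across, 122 mm high, left of the dock. The point is half-way up; its z axis is up.
- media_bottle_mid (a point): Bystander, loose, to be left alone: clear bottle with a blue cap, 70 mm across, 144 mm high, right of the dock. The point is half-way up; its z axis is up.
- timer_mid (a point): Bystander, loose, to be left alone: flat white timer 58 x 70 mm, 18 mm high, in front. The point is half-way up; its z axis is up.
Things that resemble listed ones, but are neither listed nor needed, are in the scene too. Of the things that look like the dish, the larger one is meant.

How it is judged:
By the outcome, as a careful person would: the job done as asked, in the order asked, and still so for the second after the job is handed in, with the robot touching nothing.
It also fails if it takes over 72 s, if anything falls off the work surface, if the arm or the gripper's body presses on something with over 40 N, if the wrist force passes 120 N, or if a joint passes its speed limit or range.

### The arm

A 6-joint arm with a two-finger parallel gripper is mounted at the origin on a cart in front of the work surface, level with it; the furniture and walls round the work are solid. World frame = base frame: x ahead of the robot, y to its left, z up, the work surface at z = 0. Lengths are in m, angles in degrees, forces in N, time in s.
With the tool pointing down it reaches from about 0.325 to 0.75 m from the base axis. Payload 7.6 kg.
Tool frame: the origin (TCP) lies at the very end of the fingers, on their centre line; the grasp point (between the pads) lies 19 mm behind it; z points along the fingers, y is the line along which they close (so a half turn about z gives the same grasp; the last joint's range is limited). The gripper opens to 85 mm and grips with 20 to 120 N. Pads are 22 mm wide; open, the fingers measure 114 mm over their backs; the gripper's body (76 mm by 85 mm) begins 54 mm behind the grasp point. The pads swing forward as they close: fully open they stand 13 mm farther back than shut.
Start: joints at [61.289, 2.991, 80.254, -0, 96.75, -4.028], TCP at [0.219, 0.477, 0.231] pointing down, gripper open.
Joint ranges: [-166.34, 166.34], [-52.06, 124.39], [6.96, 135.62], [-60.46, 240.46], [14.63, 156.25], [-167.68, 167.68]. Speed limits (degrees/s): [147.25, 147.25, 172.46, 180, 180, 180].

### API

Orientations are given as a 3x3 rotation matrix whose columns are the frame's x, y, z axes.
In Python, from bench import sense, camera, job_done gives the robot as it stands. The module is installed in compiled form; this text tells all that it offers.
- The arm moves only by the tool carry_out, never from a script. Its argument "series" is a list of rows, each a list of 5 numbers: the opening in per cent of the stroke, from 0 (shut) to 100 (fully open), then the shift along the tool's x, y, z in mm, then the turn about the tool's z in rad. A call has 1 to 12 rows; each row shifts and turns the commanded pose from where the row before left it, along the tool's axes as they then stand; what a row does not reach is not made up. A row lasts 1/12 s, in which the tool goes at most 41.7 mm and 7.16 degrees, less where a joint would pass 70% of its speed; a pose out of reach is approached as far as the arm can. A call is refused whole if a number of a shift passes 41.7 or a number of a turn 0.125, either way. A call with a gripper value outside its range is refused whole. The fingers move at their own pace and stop on an object; "squeeze" is the grip in N (left out, the last holds). Time passes only in rows, so rows that do not move let the fingers close. It gives the time, the measured TCP pose, the force, the opening and the grip force at its end, in the units of the state.
- sense(): the state, without advancing time (a new reading comes with each control period).
- camera(name): name is "scene" or "top" or "wrist"; returns a dict with "image" (480x640x3 uint8, red, green, blue), "mtx" (3x3 intrinsics, pixels), "R" (3x3) and "t" (3): a world point X has camera coordinates R X + t. Camera axes: x right, y down, z forward; pixel columns grow to the right and rows downward; lengths in m; the calibration is good to about 2 mm. A picture is of the moment at which its call begins. There is no depth.
- job_done(): hands the job in; it is judged then, once.
The state is a dict: "time_s": time; "joints": joint angles; "joint_velocities": joint speeds; "joint_efforts": joint torques, N m; "eef_pos": TCP position; "eef_rot": TCP orientation; "wrist_force": force on the tool from outside, world axes, zero at the start; "torque": the same for the moment, N m; "gripper_width": opening from 0.0 (shut) to 1.0 (fully open); "grasp_force": force on a finger pad.
Only numpy, scipy, OpenCV 4.12 (cv2) and the standard library are available. Lean on these libraries where they do the work, as an engineer would, in place of code of your own. Each camera call takes 0.05 s, during which the arm holds its last target. There are 200 camera calls.

## Working session

There is one attempt and no reset: what is moved stays moved. The work goes in short steps, Python scripts to look and compute and a tool call to move; the robot and the scene stay as the last step left them, time stands still between calls to the robot, and variables do not carry over. Pictures are saved under pics/ and viewed, at most 10 in all, crops included, and the job is handed in when it is done.

Besides the shell and the picture viewer there is one more tool, called after "Call:" as a command line: name --pt "numbers of a row" for each row, then --argument value for the rest. carry_out: Moves the arm, as the interface text tells. Its arguments: {"type":"object","properties":{"series":{"type":"array"},"squeeze":{"type":"number"}},"required":["series"]}

```bash
mkdir -p pics; cat > h.py <<'E'
import numpy as np, cv2
from bench import sense, camera, job_done
def snap(n,f):
    c=camera(n); cv2.imwrite('pics/'+f+'.png',c['image'][:,:,::-1]); np.savez('pics/'+f+'.npz',**c); return c
def load(f): return dict(np.load('pics/'+f+'.npz'))
def ray(c,u,v,z):
    R,t,K=c['R'],c['t'],c['mtx']; o=-R.T@t; d=R.T@np.linalg.inv(K)@np.array([u,v,1.]); return o+d*(z-o[2])/d[2]
def proj(c,X):
    p=c['mtx']@(c['R']@np.asarray(X,float)+c['t']); return p[:2]/p[2]
def tri(c1,p1,c2,p2):
    A=[]
    for c,p in((c1,p1),(c2,p2)):
        P=c['mtx']@np.c_[c['R'],c['t']]; A+=[p[0]*P[2]-P[0],p[1]*P[2]-P[1]]
    v=np.linalg.svd(np.array(A))[2][-1]; return v[:3]/v[3]
E
python3 - <<'E'
from h import *
np.set_printoptions(precision=3,suppress=True)
for n in('scene','top'):
    c=snap(n,n+'0'); print(n,-c['R'].T@c['t'],c['R'][2],c['mtx'][0,0])
s=sense(); print(s['time_s'],s['eef_pos'],s['eef_rot'],s['wrist_force'],s['gripper_width'])
E
```

```text
scene [-0.084 -0.916  0.588] [ 0.517  0.743 -0.425] 524.0622145758596
top [ 0.461 -0.046  1.092] [ 0.08  -0.007 -0.997] 448.28646941437523
0.1 [0.219 0.477 0.231] [[-0.909  0.418 -0.001]
 [ 0.418  0.909 -0.001]
 [ 0.    -0.001 -1.   ]] [ 0.298 -0.24   0.196] 1.0015882728602439
```

View pics/top0.png

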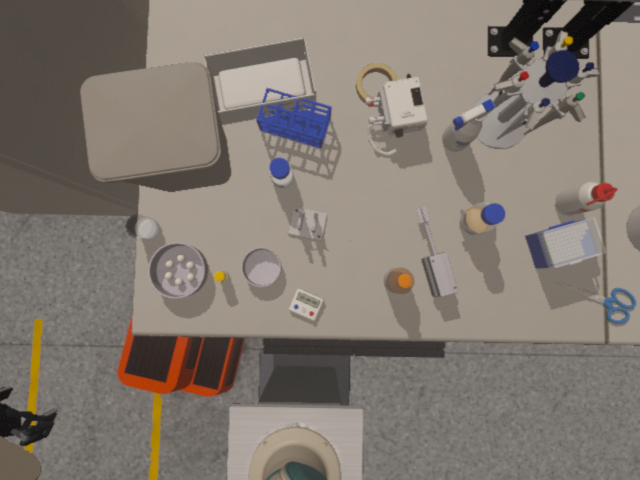

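View pics/scene0.png

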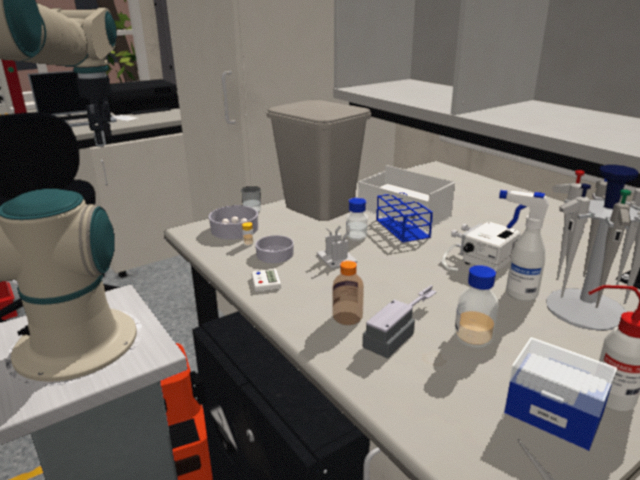

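Top picture: the stirrer's head is at (423,212) and its dock at (440,273). The rest is at (308,224). There are two dishes: the larger with beads at (178,271) and a smaller empty one at (262,267). The vial (yellow cap) is at (220,276), the timer at (306,305), the amber bottle at (400,280) and the media bottle at (485,218). I choose the dish at (178,271); the only stirrer is the one in the dock. One enlarged crop will check this and give the points.

```bash
python3 - <<'E'
from h import *
im=cv2.imread('pics/top0.png')
a=cv2.resize(im[195:305,395:475],None,fx=5,fy=5,interpolation=cv2.INTER_CUBIC)
b=cv2.resize(im[205:245,280:340],None,fx=6,fy=6,interpolation=cv2.INTER_CUBIC)
d=cv2.resize(im[240:303,145:235],None,fx=4,fy=4,interpolation=cv2.INTER_CUBIC)
o=np.zeros((560,780,3),np.uint8); o[:550,:400]=a; o[:240,410:770]=b; o[250:502,410:770]=d
cv2.imwrite('pics/crop.png',o)
c=load('top0')
for p in((.219,.477,.231),(0,0,0)): print(proj(c,p))
E
```

```text
[ 33.55134041 400.58877021]
[293.08623536 473.0492826 ]
```

View pics/crop.png

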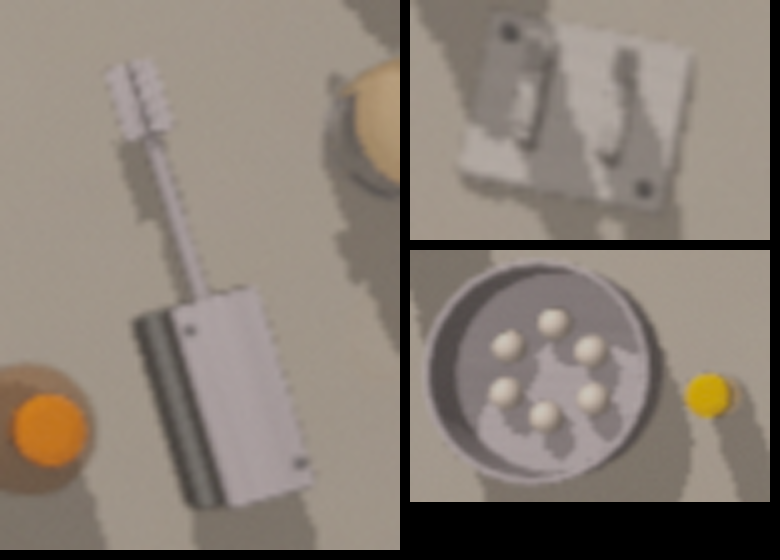

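The crop confirms the choice. Stirrer tip is at crop (128,65) and the shaft meets the mouth at (203,298). The dish with six beads has its rim centre at (541,371). The rest's foot corners are (500,12), (692,47), (660,210) and (460,170).

```bash
python3 - <<'E'
from h import *
np.set_printoptions(precision=4,suppress=True)
c=load('top0')
A=lambda u,v,z:ray(c,u/5+395,v/5+195,z)
B=lambda u,v,z:ray(c,(u-410)/6+280,v/6+205,z)
D=lambda u,v,z:ray(c,(u-410)/4+145,(v-250)/4+240,z)
t=A(128,65,.04);m=A(203,298,.04);print('tip',t,'mouth',m,np.linalg.norm(t-m),np.degrees(np.arctan2(*(t-m)[1::-1])))
h=A(150,138,.04); print('headbase',h,np.linalg.norm(t-h))
f=[A(*p,.059) for p in((172,303),(255,290),(312,485),(228,507))];print('roof',f,[np.linalg.norm(f[i]-f[i-1]) for i in range(4)])
q=[B(*p,.008) for p in((500,12),(692,47),(660,210),(460,170))];print('rest',q,np.mean(q,0),[np.linalg.norm(q[i]-q[i-1]) for i in range(4)])
for a,b in((0,1),(3,2)): d=q[a]-q[b];print(np.arctan2(d[1],d[0]))
for a,b in((0,3),(1,2)): d=q[a]-q[b];print(np.arctan2(d[1],d[0])+np.pi/2)
print('dish',D(541,371.5,.045),D(427,371,.045)-D(655,371,.045),D(541,261,.045)-D(541,482,.045))
print('vial',D(710,396,.056)); print('amber',A(50,430,.122))
for n,u,v,z in(('beaker',148,229,.07),('squat',281,170,.105),('timer',306,306,.018),('media',494,214,.144),('smalldish',262,264,.03),('rack',295,118,.07)): print(n,ray(c,u,v,z))
E
```

```text
tip [ 0.6279 -0.2881  0.04  ] mouth [ 0.518  -0.3239  0.04  ] 0.1155767306040983 18.03148377052948
headbase [ 0.5933 -0.2987  0.04  ] 0.036212070465178374
roof [array([ 0.5143, -0.3045,  0.059 ]), array([ 0.5212, -0.343 ,  0.059 ]), array([ 0.4321, -0.3691,  0.059 ]), array([ 0.4212, -0.3305,  0.059 ])] [np.float64(0.09667210604194357), np.float64(0.039058033873433484), np.float64(0.09288940096679699), np.float64(0.04017003830310313)]
rest [array([0.6285, 0.0114, 0.008 ]), array([ 0.6159, -0.0669,  0.008 ]), array([ 0.5491, -0.0553,  0.008 ]), array([0.5636, 0.0259, 0.008 ])] [ 0.5893 -0.0212  0.008 ] [np.float64(0.06646186979873835), np.float64(0.07934432680993511), np.float64(0.06773127116054325), np.float64(0.08252184527216974)]
1.411621412779443
1.394820461498623
1.3508860770670466
1.3988023030342167
dish [0.4679 0.2779 0.045 ] [-0.0028  0.1321  0.    ] [0.128 0.006 0.   ]
vial [0.4559 0.177  0.056 ]
amber [ 0.455  -0.2361  0.122 ]
beaker [0.5605 0.3424 0.07  ]
squat [0.6962 0.0398 0.105 ]
timer [ 0.3903 -0.0214  0.018 ]
media [ 0.602  -0.4215  0.144 ]
smalldish [0.4873 0.0847 0.03  ]
rack [0.8287 0.0136 0.07  ]
```

Call:
carry_out --pt "60 -26.4 -24 0 0" --pt "60 -26.4 -24 0 0" --pt "60 -26.4 -24 0 0" --pt "60 -26.4 -24 0 0" --pt "60 -26.4 -24 0 0" --pt "60 -26.4 -24 0 0" --pt "60 -26.4 -24 0 0" --pt "60 -26.4 -24 0 0" --pt "60 -26.4 -24 0 0" --pt "60 -26.4 -24 0 0" --pt "60 -26.4 -24 0 0" --pt "60 -26.4 -24 0 0"

```text
time_s: 1.1
eef_pos: [0.3869, 0.0813, 0.2311]
eef_rot: [[-0.909, 0.418, 0.0], [0.418, 0.909, 0.0], [0.0, 0.0, -1.0]]
wrist_force: [-0.5, 0.8, 0.9]
gripper_width: 0.599
grasp_force: 0.0
```

Call:
carry_out --pt "60 -26.4 -24 0 0" --pt "60 -26.4 -24 0 0" --pt "60 -26.4 -24 0 0" --pt "60 -26.4 -24 0 0" --pt "60 -26.4 -24 0 0" --pt "60 -26.4 -24 0 0" --pt "60 -26.4 -24 0 0" --pt "60 -26.4 -24 0 0" --pt "60 -26.4 -24 0 0" --pt "60 -26.4 -24 0 0" --pt "60 -26.4 -24 0 0" --pt "60 -26.4 -24 0 0"

```text
time_s: 2.1
eef_pos: [0.5546, -0.3125, 0.2305]
eef_rot: [[-0.909, 0.418, -0.001], [0.418, 0.909, 0.001], [0.001, 0.0, -1.0]]
wrist_force: [0.2, -0.1, 0.3]
gripper_width: 0.598
grasp_force: 0.0
```

Call:
carry_out --pt "60 0 0 0 0.12" --pt "60 0 0 0 0.12" --pt "60 0 0 0 0.12" --pt "60 0 0 0 0.12" --pt "60 0 0 0 0.12" --pt "60 0 0 0 0.12" --pt "60 0 0 0 0.12" --pt "60 0 0 0 0.12" --pt "60 0 0 0 0.12" --pt "60 0 0 0 0.12"

```text
time_s: 2.93
eef_pos: [0.5542, -0.3108, 0.2306]
eef_rot: [[0.066, 0.998, -0.001], [0.998, -0.066, 0.001], [0.001, -0.001, -1.0]]
wrist_force: [-0.3, -0.1, 0.3]
gripper_width: 0.599
grasp_force: 0.0
```

Call:
carry_out --pt "60 0 0 0 0.12" --pt "60 0 0 0 0.12" --pt "60 0 0 0 0.12" --pt "60 0 0 0 0.12" --pt "60 0 0 0 0.12" --pt "60 0 0 0 0.12" --pt "60 0 0 0 0.12" --pt "60 0 0 0 0.12" --pt "60 0 0 0 0.12" --pt "60 0 0 0 0.12" --pt "60 0 0 0 0"

```text
time_s: 3.85
eef_pos: [0.5542, -0.3108, 0.2306]
eef_rot: [[0.953, 0.302, -0.001], [0.302, -0.953, 0.001], [-0.001, -0.001, -1.0]]
wrist_force: [0.1, -0.4, -0.6]
gripper_width: 0.599
grasp_force: 0.0
```

```bash
python3 - <<'E'
from h import *
np.set_printoptions(precision=4,suppress=True)
c=snap('wrist','w1'); print(-c['R'].T@c['t'],c['R'])
s=sense();print(s['time_s'],s['eef_pos'],s['eef_rot'],s['gripper_width'],s['joints'])
for p in((.5537,-.3122,.04),(.6279,-.2881,.04),(.518,-.3239,.04)):print(proj(c,p))
E
```

```text
[ 0.6189 -0.2908  0.3737] [[ 0.3024 -0.9532 -0.0018]
 [-0.918  -0.2917  0.2687]
 [-0.2566 -0.0796 -0.9632]]
3.9 [ 0.5543 -0.3108  0.2307] [[ 0.9514  0.3079 -0.0008]
 [ 0.3079 -0.9514  0.0006]
 [-0.0005 -0.0008 -1.    ]] 0.6003685176498981 [-32.6141  21.2279  59.4277   0.006   99.4001  39.4531]
[314.5648 206.1212]
[313.9693 105.6599]
[314.9452 250.2046]
```

View pics/w1.png

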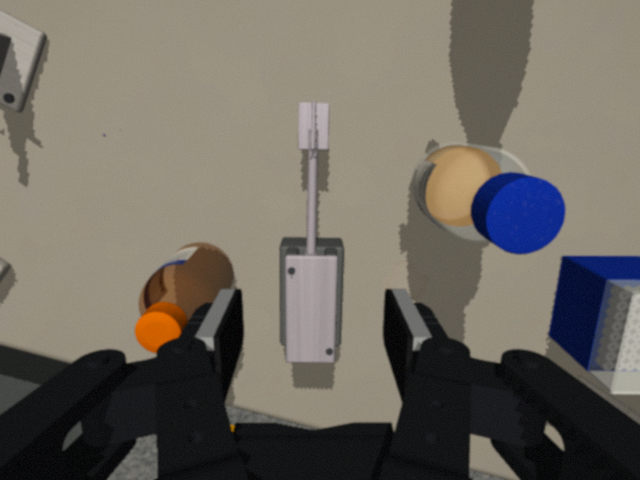

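The wrist picture shows the stirrer's tip at (314,103) and its shaft at (312,206), with the dock mouth at (311,252). The tool is centred on the shaft and parallel to the dock, so I go down and grip the neck.

Call:
carry_out --pt "60 0 0 35 0" --pt "60 0 0 35 0" --pt "60 0 0 35 0" --pt "60 0 0 35 0" --pt "60 0 0 35 0" --pt "60 0 0 20 0" --pt "60 0 0 14 0" --pt "60 0 0 0 0" --pt "0 0 0 0 0" --pt "0 0 0 0 0" --pt "0 0 0 0 0" --pt "0 0 0 0 0" --squeeze 90

```text
time_s: 4.9
eef_pos: [0.5553, -0.3113, 0.0244]
eef_rot: [[0.952, 0.306, 0.003], [0.306, -0.952, -0.001], [0.002, 0.002, -1.0]]
wrist_force: [-0.3, 2.7, 5.3]
gripper_width: 0.051
grasp_force: 90.5
```

Call:
carry_out --pt "0 0 0 0 0" --pt "0 0 0 0 0" --pt "0 0 0 0 0" --pt "0 0 0 0 0"

```text
time_s: 5.23
eef_pos: [0.5553, -0.3113, 0.0243]
eef_rot: [[0.952, 0.306, 0.003], [0.306, -0.952, -0.001], [0.002, 0.002, -1.0]]
wrist_force: [0.1, 2.3, 7.3]
gripper_width: 0.051
grasp_force: 88.1
```

```bash
python3 - <<'E'
from h import *
s=sense();print(s['time_s'],s['eef_pos'],s['gripper_width'],s['grasp_force'],s['wrist_force'],s['torque'])
E
```

```text
5.2333 [ 0.55532564 -0.31125549  0.02431603] 0.05088555693717152 88.09778451919556 [0.11362753 2.28401878 7.27795321] [ 0.18897002  0.18045192 -0.1945147 ]
```

Call:
carry_out --pt "0 0 0 -3 0" --pt "0 0 0 -2 0" --pt "0 5 0 0 0" --pt "0 8 0 0 0" --pt "0 8 0 0 0" --pt "0 8 0 0 0" --pt "0 8 0 0 0" --pt "0 0 0 0 0"

```text
time_s: 5.9
eef_pos: [0.5913, -0.2986, 0.0271]
eef_rot: [[0.952, 0.307, 0.001], [0.307, -0.952, 0.0], [0.001, -0.0, -1.0]]
wrist_force: [0.1, 1.1, -2.5]
gripper_width: 0.052
grasp_force: 87.9
```

```bash
python3 - <<'E'
from h import *
np.set_printoptions(precision=4,suppress=True)
s=sense();print(s['time_s'],s['eef_pos'],s['gripper_width'],s['grasp_force'],s['wrist_force'],s['torque'])
c=snap('scene','s1'); w=snap('wrist','w2')
im=np.hstack([cv2.resize(c['image'][260:380,340:470],(390,360),interpolation=2),cv2.resize(w['image'],(400,360))])[:,:,::-1]
cv2.imwrite('pics/s1c.png',im)
E
```

```text
5.9 [ 0.5913 -0.2986  0.0271] 0.05179742372184614 87.92400240898132 [ 0.055   1.1309 -2.4742] [ 0.0231 -0.2712 -0.0224]
```

View pics/s1c.png

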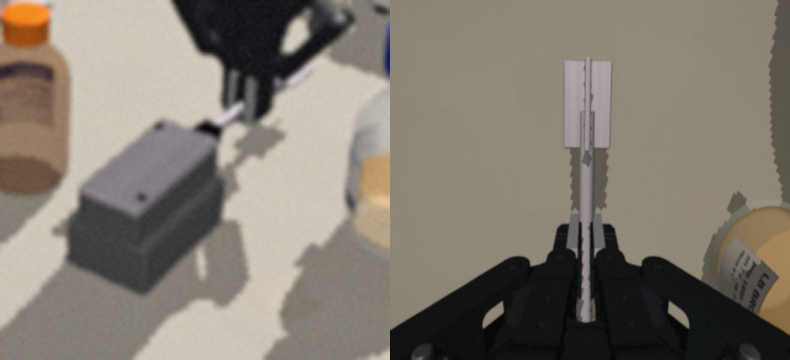

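The pictures show the shaft held squarely, with the black handle just emerging from the dock mouth. I draw the rest out and lift.

Call:
carry_out --pt "0 8 0 0 0" --pt "0 8 0 0 0" --pt "0 8 0 0 0" --pt "0 8 0 0 0" --pt "0 8 0 0 0" --pt "0 8 0 0 0" --pt "0 8 0 0 0" --pt "0 6 0 0 0" --pt "0 2 0 0 0" --pt "0 0 0 0 0"

```text
time_s: 6.83
eef_pos: [0.6511, -0.2797, 0.0273]
eef_rot: [[0.952, 0.306, 0.0], [0.306, -0.952, -0.0], [0.0, 0.0, -1.0]]
wrist_force: [-0.3, -0.3, 0.1]
gripper_width: 0.053
grasp_force: 88.1
```

Call:
carry_out --pt "0 0 0 -8 0" --pt "0 0 0 -16 0" --pt "0 0 0 -24 0" --pt "0 0 0 -30 0" --pt "0 0 0 -30 0" --pt "0 0 0 -16 0" --pt "0 0 0 -6 0" --pt "0 0 0 0 0"

```text
time_s: 7.5
eef_pos: [0.651, -0.2806, 0.16]
eef_rot: [[0.952, 0.305, 0.004], [0.305, -0.952, -0.002], [0.003, 0.003, -1.0]]
wrist_force: [0.5, -0.6, -0.9]
gripper_width: 0.052
grasp_force: 88.0
```

```bash
python3 - <<'E'
from h import *
np.set_printoptions(precision=4,suppress=True)
s=sense();print(s['time_s'],s['eef_pos'],s['eef_rot'],s['gripper_width'],s['grasp_force'],s['wrist_force'],s['torque'])
c=snap('scene','s2'); w=snap('wrist','w3'); 
u,v=proj(c,s['eef_pos']).astype(int)
im=np.hstack([cv2.resize(c['image'][v-70:v+70,u-75:u+75],(390,364),interpolation=2),cv2.resize(w['image'],(400,364))])[:,:,::-1]
cv2.imwrite('pics/s2c.png',im);print(u,v)
E
```

```text
7.5 [ 0.651  -0.2806  0.16  ] [[ 0.9522  0.3054  0.0037]
 [ 0.3054 -0.9522 -0.0018]
 [ 0.003   0.0028 -1.    ]] 0.05216295466873048 88.0418872833252 [ 0.4832 -0.5757 -0.8937] [0.0465 0.0054 0.0143]
441 228
```

View pics/s2c.png

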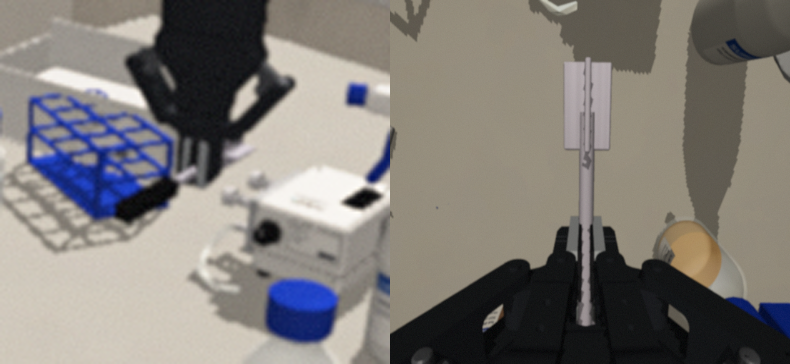

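Both views show the stirrer level and square in the grip, clear of everything. I move it part-way to the rest with the turn, then measure the rest from the wrist camera.

Call:
carry_out --pt "0 3.4 -25 0 0" --pt "0 3.4 -25 0 0" --pt "0 3.4 -25 0 0" --pt "0 3.4 -25 0 0" --pt "0 3.4 -25 0 0" --pt "0 3.4 -25 0 0" --pt "0 3.4 -25 0 0" --pt "0 0 0 0 0"

```text
time_s: 8.27
eef_pos: [0.6184, -0.1017, 0.155]
eef_rot: [[0.951, 0.31, -0.004], [0.31, -0.951, 0.002], [-0.003, -0.004, -1.0]]
wrist_force: [-0.1, 0.3, -0.8]
gripper_width: 0.055
grasp_force: 88.2
```

Call:
carry_out --pt "0 0 0 0 -0.12" --pt "0 0 0 0 -0.12" --pt "0 0 0 0 -0.12" --pt "0 0 0 0 -0.12" --pt "0 0 0 0 -0.12" --pt "0 0 0 0 -0.12" --pt "0 0 0 0 -0.12" --pt "0 0 0 0 -0.12" --pt "0 0 0 0 -0.12" --pt "0 0 0 0 0" --pt "0 0 0 0 0"

```text
time_s: 9.18
eef_pos: [0.6191, -0.1064, 0.1556]
eef_rot: [[0.183, 0.983, -0.003], [0.983, -0.183, 0.001], [0.0, -0.003, -1.0]]
wrist_force: [-0.0, -0.5, -1.0]
gripper_width: 0.053
grasp_force: 88.4
```

```bash
python3 - <<'E'
from h import *
np.set_printoptions(precision=4,suppress=True)
s=sense();print(s['time_s'],s['eef_pos'],s['eef_rot'],s['wrist_force'])
w3=load('w3'); t=ray(w3,315,79,.179); R=np.array([[.9522,.3054,0],[.3054,-.9522,0],[0,0,-1]]);print('tip in tool',R.T@(t-[.651,-.2806,.16]))
w=snap('wrist','w4')
for p in((.6285,.0114,.008),(.6159,-.0669,.008),(.5491,-.0553,.008),(.5636,.0259,.008)):print(proj(w,p))
E
```

```text
9.1833 [ 0.6191 -0.1064  0.1556] [[ 0.1829  0.9831 -0.0026]
 [ 0.9831 -0.1829  0.0006]
 [ 0.0001 -0.0027 -1.    ]] [-0.0287 -0.4584 -0.9541]
tip in tool [ 0.0776  0.0002 -0.019 ]
[294.7746  37.7894]
[298.843  163.2651]
[200.5351 164.3636]
[190.3728  33.6799]
```

View pics/w4.png

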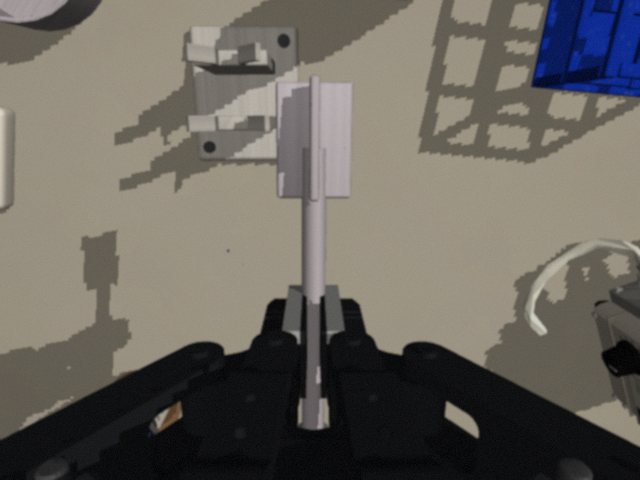

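The rest's foot corners are at (191,27), (297,28) and (200,160); the fourth is hidden by the head. The posts are at rows about 55 and 122.

```bash
python3 - <<'E'
from h import *
np.set_printoptions(precision=4,suppress=True)
w=load('w4')
# notch openings / post tops also: foot at z=.008
TL,TR,BL=[ray(w,*p,.008) for p in((191,27),(297,28),(200,160))]
print(TL,TR,BL,np.linalg.norm(TL-TR),np.linalg.norm(TL-BL))
d=TL-BL;e=TR-TL;print(np.arctan2(d[1],d[0]),np.arctan2(e[1],e[0])+np.pi/2)
c=(TR+BL)/2;print('centre',c)
a=np.mean([1.398,np.arctan2(d[1],d[0]),np.arctan2(e[1],e[0])+np.pi/2]);ax=np.array([np.cos(a),np.sin(a)])
for o in(c[:2],np.array([.5893,-.0212]),(c[:2]+[.5893,-.0212])/2):
  seat=o+.021*ax;print(a,'seat',seat,'tip',seat+.1*ax,'TCP',seat+.0224*ax)
E
```

```text
[0.565  0.0296 0.008 ] [0.631  0.0167 0.008 ] [ 0.5495 -0.0523  0.008 ] 0.06723390512812163 0.08338724806872702
1.3837442226679286 1.3784430707657902
centre [ 0.5902 -0.0178  0.008 ]
1.3867290978112397 seat [0.5941 0.0028] tip [0.6124 0.1011] TCP [0.5982 0.0249]
1.3867290978112397 seat [ 0.5931 -0.0006] tip [0.6114 0.0978] TCP [0.5972 0.0215]
1.3867290978112397 seat [0.5936 0.0011] tip [0.6119 0.0995] TCP [0.5977 0.0232]
```

Call:
carry_out --pt "0 12 -4.5 0 0" --pt "0 24 -8.5 0 0" --pt "0 26 -9.5 0 0" --pt "0 26 -9.5 0 0" --pt "0 24 -8.5 0 0" --pt "0 12 -4 0 0" --pt "0 0 0 0 0" --pt "0 0 0 0 0" --pt "0 0 0 0 0"

```text
time_s: 9.98
eef_pos: [0.5982, 0.0231, 0.1573]
eef_rot: [[0.18, 0.984, 0.0], [0.984, -0.18, -0.0], [-0.0, 0.0, -1.0]]
wrist_force: [0.0, -0.6, -1.6]
gripper_width: 0.054
grasp_force: 88.4
```

Call:
carry_out --pt "0 0 0 10 0" --pt "0 0 0 20 0" --pt "0 0 0 20 0" --pt "0 0 0 15 0" --pt "0 0 0 10 0" --pt "0 0 0 5 0" --pt "0 0 0 0 0" --pt "0 0 0 0 0"

```text
time_s: 10.65
eef_pos: [0.5985, 0.0235, 0.0778]
eef_rot: [[0.18, 0.984, 0.001], [0.984, -0.18, 0.0], [0.0, 0.001, -1.0]]
wrist_force: [-0.0, -0.4, -0.8]
gripper_width: 0.053
grasp_force: 88.3
```

```bash
python3 - <<'E'
from h import *
np.set_printoptions(precision=4,suppress=True)
s=sense();print(s['time_s'],s['eef_pos'],s['eef_rot'],s['wrist_force'])
w=snap('scene','s3'); im=w['image'];u,v=proj(w,[.594,.0,.06]).astype(int)
t=snap('top','t3');p,q=proj(t,[.594,.0,.06]).astype(int)
cv2.imwrite('pics/s3c.png',np.hstack([cv2.resize(im[v-45:v+45,u-50:u+50],(400,360),interpolation=2),cv2.resize(t['image'][q-45:q+45,p-50:p+50],(400,360),interpolation=2)])[:,:,::-1])
E
```

```text
10.65 [0.5985 0.0235 0.0778] [[ 0.1796  0.9837  0.0008]
 [ 0.9837 -0.1796  0.0001]
 [ 0.0002  0.0008 -1.    ]] [-0.0096 -0.4176 -0.7817]
```

View pics/s3c.png

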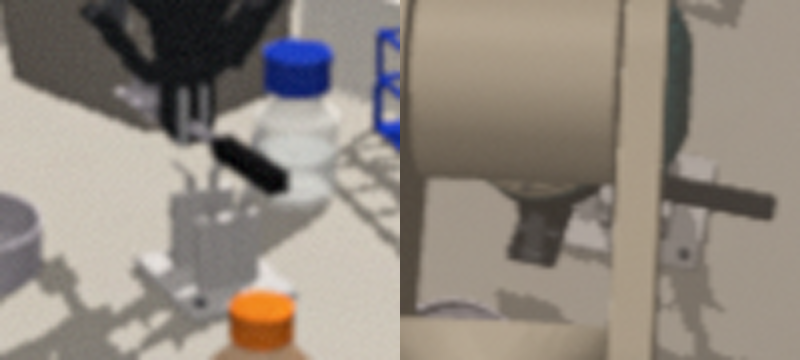

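The stirrer lies in line above the two notches (top view: handle at crop (705,193), foot mid-line at 212 less about 20 px parallax). I lower it with a light approach.

Call:
carry_out --pt "0 0 0 10 0" --pt "0 0 0 10 0" --pt "0 0 0 5 0" --pt "0 0 0 3 0" --pt "0 0 0 0 0"

```text
time_s: 11.17
eef_pos: [0.5974, 0.0239, 0.0479]
eef_rot: [[0.179, 0.984, -0.002], [0.984, -0.179, 0.0], [-0.0, -0.002, -1.0]]
wrist_force: [0.4, 0.1, -0.9]
gripper_width: 0.055
grasp_force: 88.3
```

Call:
carry_out --pt "0 0 0 2 0" --pt "0 0 0 2 0" --pt "0 0 0 0 0" --pt "0 0 0 0 0"

```text
time_s: 11.5
eef_pos: [0.5986, 0.0239, 0.0463]
eef_rot: [[0.179, 0.984, 0.001], [0.984, -0.179, -0.0], [0.0, 0.001, -1.0]]
wrist_force: [-2.0, -0.7, 3.2]
gripper_width: 0.051
grasp_force: 88.8
```

Call:
carry_out --pt "0 0 0 2 0" --pt "0 0 0 0 0" --pt "0 0 0 0 0"

```text
time_s: 11.75
eef_pos: [0.5989, 0.0238, 0.0455]
eef_rot: [[0.179, 0.984, 0.002], [0.984, -0.179, -0.0], [0.0, 0.002, -1.0]]
wrist_force: [-4.1, 0.1, 11.0]
gripper_width: 0.052
grasp_force: 89.8
```

Call:
carry_out --pt "0 0 0 -2 0" --pt "8 0 0 0 0" --pt "14 0 0 0 0" --pt "25 0 0 0 0" --pt "40 0 0 0 0" --pt "40 0 0 0 0" --pt "40 0 0 -20 0" --pt "40 0 0 -35 0" --pt "40 0 0 -35 0" --pt "40 -20 0 -25 0" --pt "40 -40 0 0 0" --pt "40 -40 0 0 0"

```text
time_s: 12.75
eef_pos: [0.5811, -0.0748, 0.1628]
eef_rot: [[0.176, 0.984, 0.005], [0.984, -0.176, -0.001], [0.0, 0.005, -1.0]]
wrist_force: [0.6, -0.7, -0.5]
gripper_width: 0.404
grasp_force: 0.0
```

Call:
carry_out --pt "40 -40 0 0 0" --pt "40 -30 0 0 0" --pt "40 -20 0 0 0" --pt "40 0 0 0 0" --pt "40 0 0 0 0" --pt "40 0 0 0 0"

```text
time_s: 13.25
eef_pos: [0.5642, -0.1624, 0.1601]
eef_rot: [[0.179, 0.984, -0.0], [0.984, -0.179, 0.001], [0.001, -0.0, -1.0]]
wrist_force: [-0.8, 0.2, 0.2]
gripper_width: 0.403
grasp_force: 0.0
```

```bash
python3 - <<'E'
from h import *
np.set_printoptions(precision=4,suppress=True)
s=sense();print(s['time_s'],s['eef_pos'],s['eef_rot'],s['wrist_force'],s['joints'])
w=snap('wrist','w5');x=snap('scene','s5')
seat=np.array([.5936,.0011,.06]);ax=np.array([np.cos(1.3867),np.sin(1.3867),0])
for k in(-.1,-.072,.022,.1):print(proj(w,seat+k*ax),proj(x,seat+k*ax))
u,v=proj(x,seat).astype(int);cv2.imwrite('pics/s5c.png',np.hstack([cv2.resize(x['image'][v-45:v+45,u-50:u+50],(400,360),interpolation=2),cv2.resize(w['image'],(400,360))])[:,:,::-1]);print(u,v)
E
```

```text
13.25 [ 0.5642 -0.1624  0.1601] [[ 0.1787  0.9839 -0.0002]
 [ 0.9839 -0.1787  0.0006]
 [ 0.0006 -0.0003 -1.    ]] [-0.827   0.1646  0.2122] [-19.6716  14.7837  75.3234   0.0294  89.9129  -9.3801]
[312.1337 121.7873] [352.6747 250.0246]
[312.3697  68.4112] [346.9451 245.0554]
[ 313.2894 -139.6583] [329.2297 229.691 ]
[ 314.2459 -356.0465] [316.0883 218.2937]
333 233
```

View pics/s5c.png

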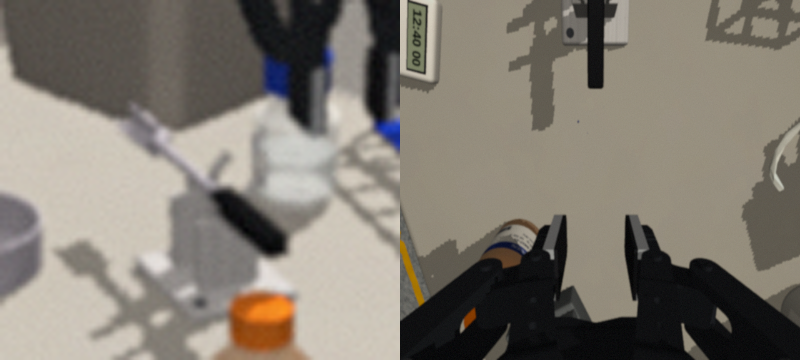

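The scene crop shows the stirrer lying level in both notches with its head to the left. In the wrist view its handle end is at (314,116), about 3 mm further left than planned. I take the handle at x = -72 mm with a light grip, so that the heavy side may swing down in the pads.

Call:
carry_out --pt "40 20 0 0 0" --pt "40 30 0 0 0" --pt "40 30 0 15 0" --pt "40 17 0 30 0" --pt "40 0 0 30 0" --pt "40 0 0 25 0" --pt "40 0 0 12 0" --pt "40 0 0 5 0" --pt "0 0 0 0 0" --pt "0 0 0 0 0" --pt "0 0 0 0 0" --pt "0 0 0 0 0" --squeeze 20

```text
time_s: 14.35
eef_pos: [0.5824, -0.0679, 0.045]
eef_rot: [[0.179, 0.984, 0.003], [0.984, -0.179, -0.0], [0.0, 0.003, -1.0]]
wrist_force: [0.6, -0.7, -0.4]
gripper_width: 0.158
grasp_force: 24.4
```

Call:
carry_out --pt "0 0 0 0 0" --pt "0 0 0 0 0" --pt "0 0 0 0 0"

```text
time_s: 14.6
eef_pos: [0.5821, -0.0679, 0.0444]
eef_rot: [[0.179, 0.984, 0.002], [0.984, -0.179, -0.0], [0.0, 0.002, -1.0]]
wrist_force: [-0.3, -1.2, 4.1]
gripper_width: 0.157
grasp_force: 24.9
```

Call:
carry_out --pt "0 0 0 -8 0" --pt "0 0 0 -20 0" --pt "0 0 0 -30 0" --pt "0 0 0 -40 0" --pt "0 0 0 -40 0" --pt "0 0 0 -30 0" --pt "0 0 0 -15 0" --pt "0 0 0 0 0" --pt "0 0 0 0 0"

```text
time_s: 15.35
eef_pos: [0.5815, -0.0676, 0.2265]
eef_rot: [[0.179, 0.984, 0.001], [0.984, -0.179, -0.0], [0.0, 0.001, -1.0]]
wrist_force: [0.0, -0.0, -1.7]
gripper_width: 0.153
grasp_force: 24.4
```

```bash
python3 - <<'E'
from h import *
np.set_printoptions(precision=4,suppress=True)
s=sense();print(s['time_s'],s['eef_pos'],s['grasp_force'],s['wrist_force'],s['torque'])
x=snap('scene','s6');w=snap('wrist','w6')
u,v=proj(x,s['eef_pos']).astype(int);cv2.imwrite('pics/s6c.png',np.hstack([cv2.resize(x['image'][v-60:v+60,u-65:u+65],(390,360),interpolation=2),cv2.resize(w['image'],(400,360))])[:,:,::-1]);print(u,v)
E
```

```text
15.35 [ 0.5815 -0.0676  0.2265] 24.395643174648285 [ 0.0285 -0.0392 -1.703 ] [-0.021   0.0228 -0.0231]
347 175
```

View pics/s6c.png

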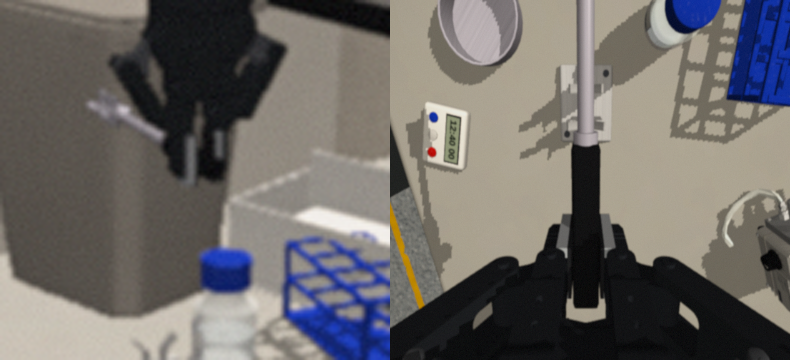

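The 10th picture shows the stirrer level in the light grip, with no droop. So it needs a looser grip, or a push, to turn head-down in the pads. I go back to just above the seat, where a slip would do no harm, and find how the grip force varies with the commanded opening.

Call:
carry_out --pt "0 0 0 20 0" --pt "0 0 0 35 0" --pt "0 0 0 35 0" --pt "0 0 0 35 0" --pt "0 0 0 30 0" --pt "0 0 0 15 0" --pt "0 0 0 8 0" --pt "0 0 0 0 0" --pt "0 0 0 0 0"

```text
time_s: 16.2
eef_pos: [0.581, -0.0675, 0.0478]
eef_rot: [[0.179, 0.984, -0.002], [0.984, -0.179, 0.0], [0.0, -0.002, -1.0]]
wrist_force: [-0.2, 0.8, 0.2]
gripper_width: 0.159
grasp_force: 25.0
```

Call:
carry_out --pt "14.5 0 0 0 0" --pt "14.5 0 0 0 0"

```text
time_s: 16.37
eef_pos: [0.5822, -0.0677, 0.0497]
eef_rot: [[0.179, 0.984, 0.002], [0.984, -0.179, -0.0], [0.0, 0.002, -1.0]]
wrist_force: [0.0, -0.9, 0.7]
gripper_width: 0.16
grasp_force: 25.0
```

Call:
carry_out --pt "15.2 0 0 0 0" --pt "15.2 0 0 0 0"

```text
time_s: 16.53
eef_pos: [0.5819, -0.0677, 0.0492]
eef_rot: [[0.179, 0.984, 0.001], [0.984, -0.179, -0.0], [0.0, 0.001, -1.0]]
wrist_force: [-1.0, 0.5, -0.7]
gripper_width: 0.161
grasp_force: 25.0
```

Call:
carry_out --pt "15.6 0 0 0 0" --pt "15.6 0 0 0 0"

```text
time_s: 16.7
eef_pos: [0.5816, -0.0677, 0.0486]
eef_rot: [[0.179, 0.984, 0.0], [0.984, -0.179, 0.0], [0.0, 0.0, -1.0]]
wrist_force: [0.1, 0.2, -0.0]
gripper_width: 0.156
grasp_force: 25.0
```

Call:
carry_out --pt "16 0 0 0 0" --pt "16 0 0 0 0"

```text
time_s: 16.87
eef_pos: [0.5815, -0.0676, 0.0483]
eef_rot: [[0.179, 0.984, 0.0], [0.984, -0.179, 0.0], [0.0, 0.0, -1.0]]
wrist_force: [0.5, 0.6, -0.5]
gripper_width: 0.162
grasp_force: 14.0
```

Call:
carry_out --pt "16 0 0 0 0" --pt "16 0 0 0 0"

```text
time_s: 17.03
eef_pos: [0.5815, -0.0676, 0.0483]
eef_rot: [[0.179, 0.984, -0.0], [0.984, -0.179, 0.0], [0.0, -0.0, -1.0]]
wrist_force: [0.5, -0.2, -0.8]
gripper_width: 0.159
grasp_force: 14.0
```

Call:
carry_out --pt "16.2 0 0 0 0" --pt "16.2 0 0 0 0"

```text
time_s: 17.2
eef_pos: [0.5815, -0.0676, 0.0483]
eef_rot: [[0.179, 0.984, -0.0], [0.984, -0.179, 0.0], [0.0, -0.0, -1.0]]
wrist_force: [0.7, -0.3, -1.2]
gripper_width: 0.165
grasp_force: 6.9
```

Call:
carry_out --pt "16.4 0 0 0 0" --pt "16.4 0 0 0 0"

```text
time_s: 17.37
eef_pos: [0.5816, -0.0676, 0.0485]
eef_rot: [[0.179, 0.984, 0.0], [0.984, -0.179, 0.0], [0.0, 0.0, -1.0]]
wrist_force: [0.7, 0.4, -0.5]
gripper_width: 0.163
grasp_force: 0.1
```

Call:
carry_out --pt "16 0 0 2 0" --pt "16 0 0 0 0" --pt "16.2 0 0 0 0" --pt "16.2 0 0 -4 0" --pt "16.2 0 0 -6 0" --pt "16.2 0 0 -6 0" --pt "16.2 0 0 -6 0" --pt "16.2 0 0 -6 0" --pt "16.2 0 0 -4 0" --pt "16.2 0 0 0 0" --pt "16.2 0 0 0 0"

```text
time_s: 18.28
eef_pos: [0.5816, -0.0677, 0.0786]
eef_rot: [[0.179, 0.984, 0.001], [0.984, -0.179, -0.0], [0.0, 0.001, -1.0]]
wrist_force: [-0.7, -0.3, -0.5]
gripper_width: 0.159
grasp_force: 7.2
```

```bash
cat >> h.py <<'E'
def axisprof(c,th,tcp,X,off=.0157,gx=-.0705):
    """grey profile across the stirrer at stations along it, pitched th (deg, head down) about the grip"""
    ax=np.cos(np.radians(th))*np.asarray(X)+np.array([0,0,-np.sin(np.radians(th))])
    g=np.asarray(tcp)+[0,0,off]; return [proj(c,g+(k-gx)*ax) for k in np.linspace(-.02,.1,25)]
def score(c,tcp,X,ths=range(-10,96,5)):
    im=cv2.cvtColor(c['image'],cv2.COLOR_RGB2GRAY).astype(np.float32); o=[]
    for th in ths:
        P=np.array(axisprof(c,th,tcp,X)); d=P[-1]-P[0]; L=np.hypot(*d); n=np.array([-d[1],d[0]])/max(L,1)
        S=lambda k:cv2.remap(im,(P+k*n)[:,0].astype(np.float32)[None],(P+k*n)[:,1].astype(np.float32)[None],1)[0]
        o.append((th,round(float(np.mean(S(0)-(S(6)+S(-6))/2)),1)))
    return o
E
python3 - <<'E'
from h import *
np.set_printoptions(precision=4,suppress=True)
s=sense();print(s['time_s'],s['eef_pos'],s['grasp_force'],s['wrist_force'],s['torque'])
X=s['eef_rot'][:,0]
x6=load('s6');print('check level',score(x6,[.5815,-.0676,.2265],X))
x=snap('scene','s7');w=snap('wrist','w7');print(score(x,s['eef_pos'],X));print(score(w,s['eef_pos'],X))
E
```

```text
18.2833 [ 0.5816 -0.0677  0.0786] 7.245212271809578 [-0.6882 -0.2731 -0.4851] [-0.0137 -0.0113 -0.0201]
check level [(-10, -25.8), (-5, 22.9), (0, 52.9), (5, -5.3), (10, -8.8), (15, 1.2), (20, 1.0), (25, -0.9), (30, 0.2), (35, 2.1), (40, 1.5), (45, 0.4), (50, -1.4), (55, -3.1), (60, -8.7), (65, -1.3), (70, 0.2), (75, -3.5), (80, 16.7), (85, 6.8), (90, -12.5), (95, -6.8)]
[(-10, -53.6), (-5, -55.5), (0, -6.5), (5, 1.5), (10, 6.5), (15, 57.1), (20, 11.9), (25, 11.0), (30, -15.1), (35, -20.9), (40, -5.7), (45, -9.6), (50, 9.1), (55, 0.1), (60, -13.5), (65, 13.9), (70, 5.0), (75, -24.0), (80, -19.4), (85, -12.7), (90, -0.7), (95, 8.0)]
[(-10, 8.3), (-5, 7.9), (0, 8.0), (5, 8.1), (10, 8.2), (15, 8.9), (20, 9.9), (25, 10.8), (30, 11.4), (35, 14.2), (40, 14.6), (45, 16.7), (50, 16.0), (55, 15.2), (60, 13.8), (65, 13.2), (70, 10.2), (75, 7.4), (80, 2.9), (85, -0.3), (90, -0.1), (95, 0.1)]
```

The scoring by code reads 0° in the earlier level view and 15° head-down now, so the stirrer is pivoting at 7 N. I loosen a little more.

Call:
carry_out --pt "16.28 0 0 0 0" --pt "16.28 0 0 0 0" --pt "16.28 0 0 -6 0" --pt "16.28 0 0 -8 0" --pt "16.28 0 0 -8 0" --pt "16.28 0 0 -8 0" --pt "16.28 0 0 0 0" --pt "16.2 0 0 0 0"

```text
time_s: 19.05
eef_pos: [0.582, -0.0678, 0.1094]
eef_rot: [[0.179, 0.984, 0.002], [0.984, -0.179, -0.0], [0.0, 0.002, -1.0]]
wrist_force: [-0.2, 0.1, -1.3]
gripper_width: 0.159
grasp_force: 4.2
```

```bash
python3 - <<'E'
from h import *
np.set_printoptions(precision=4,suppress=True)
s=sense();print(s['time_s'],s['eef_pos'],s['grasp_force'],s['wrist_force'],s['torque'])
X=s['eef_rot'][:,0]
x=snap('scene','s8');o=score(x,s['eef_pos'],X,range(0,96,3));print([p for p in o if p[1]>12])
E
```

```text
19.05 [ 0.582  -0.0678  0.1094] 4.207655042409897 [-0.1965  0.0912 -1.2632] [-0.1131 -0.0116  0.0396]
[(0, 30.8), (3, 38.9), (6, 20.1), (24, 37.9), (27, 55.2), (30, 34.9), (33, 12.6), (36, 16.3), (60, 13.0)]
```

Call:
carry_out --pt "16.25 0 0 -6 0" --pt "16.25 0 0 -14 0" --pt "16.25 0 0 -18 0" --pt "16.25 0 0 -18 0" --pt "16.25 0 0 -18 0" --pt "16.25 0 0 -18 0" --pt "16.25 0 0 -14 0" --pt "16.25 0 0 -6 0" --pt "16.28 0 0 0 0" --pt "16.28 0 0 0 0"

```text
time_s: 19.93
eef_pos: [0.5813, -0.0676, 0.2196]
eef_rot: [[0.179, 0.984, -0.001], [0.984, -0.179, 0.0], [0.0, -0.001, -1.0]]
wrist_force: [-0.7, -1.0, -1.6]
gripper_width: 0.161
grasp_force: 4.2
```

```bash
python3 - <<'E'
from h import *
np.set_printoptions(precision=4,suppress=True)
s=sense();print(s['time_s'],s['eef_pos'],s['grasp_force'],s['wrist_force'],s['torque'])
X=s['eef_rot'][:,0]
x=snap('scene','s9');o=score(x,s['eef_pos'],X,range(0,106,3));print([p for p in o if p[1]>12])
E
```

```text
19.9333 [ 0.5813 -0.0676  0.2196] 4.2036207765340805 [-0.7303 -1.0367 -1.6218] [-0.1074  0.002   0.0426]
[(0, 23.0), (3, 43.2), (6, 14.4), (78, 12.9), (81, 19.9)]
```

```bash
python3 - <<'E'
from h import *
np.set_printoptions(precision=1,suppress=True,linewidth=200)
s=sense();X=s['eef_rot'][:,0];w9=snap('wrist','w9');w6,w7=load('w6'),load('w7')
T={'w6':[.5815,-.0676,.2265],'w7':[.5816,-.0677,.0786],'w9':s['eef_pos']}
for n,w in(('w6',w6),('w7',w7),('w9',w9)):
    g=cv2.cvtColor(w['image'],cv2.COLOR_RGB2GRAY); print(n,g[0:420:12,309:318].mean(1))
w=w9
for th in(-10,0,10,20,30,45,60,90):
    ax=np.cos(np.radians(th))*X+np.array([0,0,-np.sin(np.radians(th))]);g=s['eef_pos']+[0,0,.0157]
    print(th,[proj(w,g+(k+.0705)*ax) for k in(-.1,-.025,.02,.064,.1)])
# scene profile: width of bright/dark along candidate axis
x=load('s9');im=cv2.cvtColor(x['image'],cv2.COLOR_RGB2GRAY)
for th in(0,3,80):print(th,[int(im[int(round(q[1])),int(round(q[0]))]) for q in axisprof(x,th,s['eef_pos'],X)],axisprof(x,th,s['eef_pos'],X)[-1])
E
```

```text
w6 [177.  177.  176.1 175.3 174.9 174.1 173.7 172.2 171.4 170.3 170.  169.1 169.  168.4 167.1 166.9 168.8  19.6  18.3  18.7  16.3  19.1  18.4  19.2  19.4  17.3  17.3  10.2  12.1  10.7  12.7  10.8  10.9
  11.1   9.7]
w7 [184.1 184.8 185.2 185.3 185.  185.7 183.8 183.4 183.1 181.2 181.6 180.3 179.2 179.7 177.6 178.2  56.3  23.2  22.2  20.8  20.6  21.9  20.2  20.2  19.3  19.3  20.   16.6  12.7  14.1  12.7  12.6  12.
  11.7  10.1]
w9 [178.7 179.7 180.4 181.7 180.9 182.1 181.3 181.3 181.1 179.2 178.9 177.9 177.2 176.1 175.3 176.6  21.   22.9  22.6  21.3  21.2  20.3  21.9  19.3  20.6  20.4  21.4  17.1  11.2  14.3  13.9  11.2  13.1
  11.7  10.2]
-10 [array([313.5, 392.1]), array([313.8, 200.4]), array([314.,  27.]), array([ 314.3, -220.9]), array([ 314.7, -527.6])]
0 [array([313.5, 402.2]), array([313.8, 193.4]), array([314. ,  33.6]), array([ 314.2, -158.2]), array([ 314.4, -350.4])]
10 [array([313.5, 410.8]), array([313.8, 191.3]), array([313.9,  48.1]), array([ 314.1, -101.3]), array([ 314.2, -231.1])]
20 [array([313.5, 417.5]), array([313.8, 193.5]), array([313.9,  67.7]), array([314. ,
[... 212 characters left out ...]
13.8, 127.3]), array([313.9,  61.2]), array([313.9,  16.6])]
60 [array([313.5, 416.3]), array([313.7, 231.6]), array([313.8, 166.4]), array([313.8, 119.6]), array([313.8,  89.5])]
90 [array([313.6, 379.8]), array([313.6, 277.8]), array([313.7, 247.6]), array([313.7, 227.4]), array([313.7, 215.1])]
0 [22, 49, 99, 127, 140, 114, 125, 118, 105, 108, 102, 115, 100, 108, 98, 116, 97, 88, 100, 99, 103, 100, 100, 92, 92] [314.9 151.7]
3 [14, 37, 84, 112, 136, 124, 131, 131, 140, 131, 126, 136, 136, 151, 153, 166, 170, 145, 127, 104, 106, 106, 100, 100, 96] [315.  155.3]
80 [79, 82, 81, 82, 79, 79, 78, 76, 80, 77, 78, 82, 164, 196, 198, 196, 194, 197, 194, 195, 198, 199, 193, 163, 148] [340.8 237. ]
```

The stirrer is still within about 5° of level: the pads hold it at 4 N, and the other score peaks were background. The pads' friction is high, so I raise it clear of the posts and loosen in fine steps.

Call:
carry_out --pt "16.2 0 0 -10 0" --pt "16.2 0 0 -15 0" --pt "16.2 0 0 -15 0" --pt "16.2 0 0 -5 0" --pt "16.31 0 0 0 0" --pt "16.31 0 0 0 0" --pt "16.33 0 0 0 0" --pt "16.33 0 0 0 0"

```text
time_s: 20.7
eef_pos: [0.5812, -0.0676, 0.264]
eef_rot: [[0.179, 0.984, -0.002], [0.984, -0.179, 0.0], [0.0, -0.002, -1.0]]
wrist_force: [0.4, -0.1, -1.3]
gripper_width: 0.163
grasp_force: 2.5
```

```bash
cat > m.py <<'E'
from h import *
import sys
np.set_printoptions(precision=3,suppress=True)
s=sense();X=s['eef_rot'][:,0];n=sys.argv[1]
print(s['time_s'],s['eef_pos'],s['grasp_force'],s['wrist_force'],s['torque'])
x=snap('scene','s'+n);o=score(x,s['eef_pos'],X,range(-4,110,2));print([p for p in o if p[1]>10])
w=snap('wrist','w'+n);g=cv2.cvtColor(w['image'],cv2.COLOR_RGB2GRAY);col=g[:420,311:316].mean(1)
print('wrist joint row',np.argmax(col[60:]<60)+60,'shaft cols@row8,60,120',[(lambda r:(int(np.argmax(r[::-1]<140)),int(np.argmax(r2<140))) if 0 else None)(0) or (lambda r:[int(i) for i in np.flatnonzero(np.abs(np.diff(r.astype(int)))>18)+250])(g[k,250:380]) for k in(8,60,120)])
E
python3 m.py 10
```

```text
20.7 [ 0.581 -0.068  0.264] 2.5401243567466736 [ 0.388 -0.094 -1.282] [-0.093  0.037  0.002]
[(-4, 24.1), (-2, 22.6), (0, 18.7), (2, 15.5)]
wrist joint row 220 shaft cols@row8,60,120 [[], [336], [268, 269, 276, 284, 290, 304, 305, 306, 319, 333, 334, 337]]
```

The handle/shaft joint has moved from row 192 to 220 in the wrist view, so the stirrer is about 50° down and still swinging. I let it swing on.

Call:
carry_out --pt "16.33 0 0 0 0" --pt "16.33 0 0 0 0" --pt "16.33 0 0 0 0" --pt "16.33 0 0 0 0"

```text
time_s: 21.13
eef_pos: [0.5815, -0.0676, 0.2653]
eef_rot: [[0.179, 0.984, 0.0], [0.984, -0.179, 0.0], [0.0, 0.0, -1.0]]
wrist_force: [0.1, -0.5, -0.7]
gripper_width: 0.166
grasp_force: 2.8
```

```bash
python3 m.py 11
```

```text
21.1333 [ 0.581 -0.068  0.265] 2.8082721680402756 [ 0.052 -0.451 -0.681] [-0.046  0.021 -0.043]
[(-4, 23.3), (-2, 21.4), (0, 18.1), (2, 14.3), (70, 10.7), (72, 15.2), (74, 15.1), (76, 11.0)]
wrist joint row 241 shaft cols@row8,60,120 [[], [], [268, 275, 276, 283, 289, 290, 332, 333, 336]]
```

Call:
carry_out --pt "16.35 0 0 0 0" --pt "16.35 0 0 0 0" --pt "16.35 0 0 0 0" --pt "16.35 0 0 0 0"

```text
time_s: 21.57
eef_pos: [0.5815, -0.0677, 0.2653]
eef_rot: [[0.179, 0.984, 0.0], [0.984, -0.179, 0.0], [0.0, 0.0, -1.0]]
wrist_force: [-0.5, 0.2, -0.7]
gripper_width: 0.166
grasp_force: 1.9
```

```bash
python3 m.py 12
```

```text
21.5667 [ 0.581 -0.068  0.265] 1.8820881843566895 [-0.506  0.239 -0.66 ] [-0.044 -0.002 -0.035]
[(-4, 23.8), (-2, 21.7), (0, 18.0), (2, 14.3), (70, 10.7), (72, 15.7), (74, 15.0), (76, 11.3)]
wrist joint row 241 shaft cols@row8,60,120 [[], [], [267, 268, 275, 276, 289, 290, 332, 333, 334, 336]]
```

The stirrer now hangs about 73° head-down, which is steep enough to clear the dish wall. I tighten the grip and work out where the tip is.

Call:
carry_out --pt "15 0 0 0 0" --pt "10 0 0 0 0" --pt "5 0 0 0 0" --pt "0 0 0 0 0" --pt "0 0 0 0 0" --squeeze 60

```text
time_s: 22.08
eef_pos: [0.5815, -0.0676, 0.2653]
eef_rot: [[0.179, 0.984, 0.0], [0.984, -0.179, 0.0], [0.0, 0.0, -1.0]]
wrist_force: [-0.0, 0.3, -0.4]
gripper_width: 0.151
grasp_force: 58.3
```

```bash
python3 m.py 13; python3 - <<'E'
from h import *
np.set_printoptions(precision=1,suppress=True,linewidth=220)
s=sense();X=s['eef_rot'][:,0];x,w=load('s13'),load('w13');gs,gw=[cv2.cvtColor(c['image'],cv2.COLOR_RGB2GRAY) for c in(x,w)]
print('wrist col',gw[60:300:4,310:318].mean(1))
for r in(80,90,100,110,120,130,140,150,160,170,180,190):print(r,gw[r,270:360:3])
u,v=proj(x,s['eef_pos']).astype(int);print(u,v)
print(gs[v-6:v+84:3,u-36:u+30:2])
for th in(68,73,78,90):
    ax=np.cos(np.radians(th))*X+np.array([0,0,-np.sin(np.radians(th))]);g=s['eef_pos']+[0,0,.0157]
    print(th,[(proj(x,g+(k+.0705)*ax),proj(w,g+(k+.0705)*ax)) for k in(-.025,.064,.1)])
t=load('top0');A=lambda u,v:ray(t,(u-410)/4+145,(v-250)/4+240,.015)
for p in((554,322),(591,350),(592,397),(544,416),(506,391),(507,345)):
    d=(A(*p)-[.4685,.278,0])[:2]*1000;print('bead',d,np.hypot(*d),np.degrees(np.arctan2(d[1],d[0])))
E
```

```text
22.0833 [ 0.581 -0.068  0.265] 58.34349811077118 [-0.046  0.295 -0.384] [-0.033 -0.027  0.021]
[(-4, 23.6), (-2, 21.9), (0, 18.4), (2, 13.7), (70, 11.3), (72, 15.4), (74, 14.5), (76, 11.5)]
wrist joint row 241 shaft cols@row8,60,120 [[], [], [268, 275, 276, 283, 289, 290, 333, 334, 336]]
wrist col [163.6 163.9 163.4 163.5 162.5 123.1 107.4 106.8 123.6 125.6 125.1 125.1 125.9 138.2 164.5 127.8 120.  127.6 135.8 151.6 152.5 130.  131.9 127.8 128.2 131.2 133.6 133.5 133.5 134.  134.  134.4 134.6 135.  134.5 134.5
 134.8 134.8 135.  135.1 135.  134.8 134.9 135.5 136.9  83.2  13.8  14.1  14.6  13.2  13.2  12.9  13.4  14.1  13.1  13.5  14.4  13.8  13.5  14.8]
80 [163 166 163 163 164 164 164 165 162 164 163 164 163 166 127 110 108 109 108 106 104 109 105 105 105 109 106 107 106 106]
90 [165 159 161 183 183 185 185 181 180 159 125 117 111 111 114 115 117 119 115 112 117 118 116 112 116 117 107 102 108 105]
100 [110 105 154 191 192 191 191 185 126 122 125 129 124 124 125 124 128 126 128 123 125 131 101  49  48  91 114  99 105 106]
110 [105 108 143 191 193 190 194 190 158 124 125 126 124 123 1
[... 5351 characters left out ...]
]), array([313.3, 167.2])), (array([337.1, 213.7]), array([313.3, 146. ]))]
78 [(array([345.7, 169.5]), array([313.5, 258.1])), (array([341.5, 204.2]), array([313.3, 185. ])), (array([339.9, 217.3]), array([313.3, 166.7]))]
90 [(array([347.8, 171.2]), array([313.5, 277.7])), (array([347.2, 209.6]), array([313.3, 227.4])), (array([347. , 224.4]), array([313.2, 215.1]))]
bead [29.4  2.8] 29.508892368799824 5.493587434472812
bead [ 13.1 -20. ] 23.93179898298822 -56.78799586648932
bead [-14.9 -21.9] 26.45504221277633 -124.26234783469256
bead [-26.8   6.2] 27.4981921486516 166.994555795975
bead [-12.4  29.5] 32.00793976909024 112.82866319091222
bead [15.  30.2] 33.74983160234442 63.58777433764696
```

Call:
carry_out --pt "0 10 -6.5 0 0" --pt "0 20 -13.3 0 0" --pt "0 28 -18.6 0 0" --pt "0 30 -20 0 0" --pt "0 30 -20 0 0" --pt "0 30 -20 0 0" --pt "0 30 -20 0 0" --pt "0 30 -20 0 0" --pt "0 26 -17.3 0 0" --pt "0 18 -12 0 0" --pt "0 8 -5.5 0 0" --pt "0 0 0 0 0"

```text
time_s: 23.18
eef_pos: [0.4564, 0.221, 0.2655]
eef_rot: [[0.176, 0.984, 0.0], [0.984, -0.176, 0.001], [0.001, 0.0, -1.0]]
wrist_force: [-0.4, 0.0, -0.3]
gripper_width: 0.154
grasp_force: 58.5
```

Call:
carry_out --pt "0 0 0 20 0" --pt "0 0 0 20 0" --pt "0 0 0 5 0" --pt "0 0 0 0 0" --pt "0 0 0 0 0"

```text
time_s: 23.6
eef_pos: [0.458, 0.2185, 0.221]
eef_rot: [[0.18, 0.984, 0.0], [0.984, -0.18, 0.0], [0.0, 0.0, -1.0]]
wrist_force: [-0.4, -0.5, -0.4]
gripper_width: 0.156
grasp_force: 58.5
```

```bash
python3 - <<'E'
from h import *
np.set_printoptions(precision=1,suppress=True,linewidth=250)
s=sense();X=s['eef_rot'][:,0];print(s['time_s'],s['eef_pos'],X,s['wrist_force'])
x=snap('scene','s14');w=snap('wrist','w14');t=snap('top','t14')
for n,c in(('s',x),('w',w),('t',t)):
  print(n,'dish floor ctr',proj(c,[.4685,.278,.005]),'rim',[proj(c,[.4685+.066*np.cos(a),.278+.066*np.sin(a),.045]) for a in(0,1.57,3.14,4.71)])
  for th in(66,70,74):
    ax=np.cos(np.radians(th))*X+np.array([0,0,-np.sin(np.radians(th))]);g=s['eef_pos']+[0,0,.0157]
    print(th,[proj(c,g+(k+.074)*ax) for k in(-.025,.064,.1)])
gw=cv2.cvtColor(w['image'],cv2.COLOR_RGB2GRAY);gs=cv2.cvtColor(x['image'],cv2.COLOR_RGB2GRAY)
print('W cols 196..436/6 rows 60..260/8');print(gw[60:260:8,196:436:6])
print('S rows 165..245/2 cols 190..290/3');print(gs[165:245:3,196:286:3])
E
```

```text
23.6 [0.5 0.2 0.2] [0.2 1.  0. ] [-0.4 -0.5 -0.4]
s dish floor ctr [235.4 228.4] rim [array([255.9, 209.2]), array([223.4, 207.3]), array([211.4, 220.6]), array([245.7, 222.8])]
66 [array([234.3, 166.2]), array([232.8, 192.2]), array([232.3, 202.1])]
70 [array([234.7, 167. ]), array([233.9, 194.6]), array([233.6, 205.1])]
74 [array([235.1, 167.8]), array([235. , 196.8]), array([234.9, 207.9])]
w dish floor ctr [312.2 128.5] rim [array([400.6, 113. ]), array([295.3,  34. ]), array([225.4, 145.8]), array([327.1, 215.2])]
66 [array([313., 235.]), array([312.8, 139.7]), array([312.8, 114.6])]
70 [array([313. , 241.3]), array([312.8, 154.5]), array([312.7, 132. ])]
74 [array([313. , 247.7]), array([312.8, 169.1]), array([312.7, 149. ])]
t dish floor ctr [182.9 270.4] rim [array([179.1, 241.8]), array([149.3, 269.5]), array([176.4, 298.7]), array([206.2, 270.8])]
66 [array([174.8, 273. ]), array([170.4, 269.9]), array([168.8, 268.8])]
70 [array([176.6, 273.3]), array([174.9, 270.8]), array([174.3, 269.9])]
74 [array([178.3, 273.6]), array([179.4, 271.6]), array([179.8, 270.9])]
W cols 196.
[... 6753 characters left out ...]
115 113 112 114 111 110 108 116 116 110  97 105 191 192 192 193 192 194 195 195 193]
 [191 193 158 124 119 102  99 104 108 110 116 111 113 114 108 111 144 148 147 104 152 194 193 193 194 196 193 193 193 193]
 [192 150 119 117 117 114 103 105 109 111 115 113 113 110 112 107 140 148 144 169 197 198 192 195 195 188 186 186 190 196]
 [154 118 123 120 119 119 119 113 113 112 113 114 113 112 112 107 133 148 143 177 197 193 180 138 116 111 110 114 116 113]
 [156 119 124 120 119 122 120 123 122 120 118 118 120 119 123 143 138 137 136 172 196 135  99 104 113 112 114 115 110 110]
 [193 164 119 122 120 119 121 120 120 120 122 119 123 152 187 187 162 168 157 181 169 101 101 107 106 111 112 115 113 109]]
```

The numbers from the two views agree: the stirrer is at about 72° and its tip is at (0.468, 0.271, 0.071), near the dish's middle. The rim is where predicted to about 1 px. The far bead sits at 5°, so I go in at the free middle and feel for the floor gently.

Call:
carry_out --pt "0 9.5 0 0 0" --pt "0 0 0 10 0" --pt "0 0 0 14 0" --pt "0 0 0 14 0" --pt "0 0 0 9 0" --pt "0 0 0 3 0" --pt "0 0 0 0 0" --pt "0 0 0 0 0"

```text
time_s: 24.42
eef_pos: [0.4595, 0.2287, 0.1708]
eef_rot: [[0.179, 0.984, 0.001], [0.984, -0.179, 0.0], [0.0, 0.001, -1.0]]
wrist_force: [-0.6, -0.2, -0.9]
gripper_width: 0.155
grasp_force: 58.5
```

Call:
carry_out --pt "0 0 0 2 0" --pt "0 0 0 2 0" --pt "0 0 0 0 0"

```text
time_s: 24.67
eef_pos: [0.4594, 0.2285, 0.1663]
eef_rot: [[0.179, 0.984, 0.0], [0.984, -0.179, 0.0], [0.0, 0.0, -1.0]]
wrist_force: [0.2, 0.2, -0.9]
gripper_width: 0.155
grasp_force: 58.5
```

Call:
carry_out --pt "0 0 0 1.5 0" --pt "0 0 0 1.5 0" --pt "0 0 0 0 0"

```text
time_s: 24.92
eef_pos: [0.4592, 0.2285, 0.163]
eef_rot: [[0.179, 0.984, -0.0], [0.984, -0.179, -0.0], [-0.0, -0.0, -1.0]]
wrist_force: [0.6, -0.2, -1.2]
gripper_width: 0.155
grasp_force: 58.5
```

Call:
carry_out --pt "0 0 0 1.5 0" --pt "0 0 0 1 0" --pt "0 0 0 0 0"

```text
time_s: 25.17
eef_pos: [0.4592, 0.2285, 0.1605]
eef_rot: [[0.179, 0.984, -0.0], [0.984, -0.179, -0.0], [-0.0, -0.0, -1.0]]
wrist_force: [-0.0, -0.1, -0.6]
gripper_width: 0.153
grasp_force: 58.5
```

Call:
carry_out --pt "0 0 0 1.5 0" --pt "0 0 0 0 0"

```text
time_s: 25.33
eef_pos: [0.4592, 0.2285, 0.159]
eef_rot: [[0.179, 0.984, -0.0], [0.984, -0.179, -0.0], [-0.0, -0.0, -1.0]]
wrist_force: [-0.8, 0.0, -0.4]
gripper_width: 0.153
grasp_force: 58.5
```

Call:
carry_out --pt "0 0 0 1.5 0" --pt "0 0 0 0 0"

```text
time_s: 25.5
eef_pos: [0.4594, 0.2285, 0.158]
eef_rot: [[0.179, 0.984, 0.0], [0.984, -0.179, 0.0], [0.0, 0.0, -1.0]]
wrist_force: [-0.1, 0.2, 2.0]
gripper_width: 0.152
grasp_force: 58.9
```

Call:
carry_out --pt "0 0 0 1 0" --pt "0 0 0 0 0"

```text
time_s: 25.67
eef_pos: [0.4596, 0.2286, 0.1576]
eef_rot: [[0.179, 0.984, 0.001], [0.984, -0.179, 0.0], [0.001, 0.001, -1.0]]
wrist_force: [-1.3, -1.1, 5.0]
gripper_width: 0.155
grasp_force: 59.3
```

The floor was felt at TCP z = 0.158 with about 2 N. I raise 5 mm and compute the circle.

```bash
python3 - <<'E'
import numpy as np
X=np.array([.179,.984]);Y=np.array([.984,-.179]);r=29.5
P=lambda a:np.array([(r*np.c_[np.cos(a),np.sin(a)]@X),(r*np.c_[np.cos(a),np.sin(a)]@Y)]).T
def rows(p):
    q=np.round(p,1);return [[0,round(float(d[0]),1),round(float(d[1]),1),0,0] for d in np.diff(q,axis=0)]
print(rows(P(np.radians([25,12.5,0]))))
R=rows(P(np.radians(-np.arange(0,361,10))))
for i in(0,12,24):print(R[i:i+12])
p0=np.array([[.5,3.4]]);p1=r*np.array([[np.cos(np.radians(25)),np.sin(np.radians(25))]]);d=(p1-p0)[0];print(d@X,d@Y)
E
```

```text
[[0, -5.7, 3.1, 0, 0], [0, -6.1, 1.8, 0, 0]]
[[0, -5.1, 0.5, 0, 0], [0, -5.2, -0.4, 0, 0], [0, -4.9, -1.3, 0, 0], [0, -4.7, -2.2, 0, 0], [0, -4.2, -2.9, 0, 0], [0, -3.7, -3.6, 0, 0], [0, -3.0, -4.2, 0, 0], [0, -2.2, -4.7, 0, 0], [0, -1.3, -4.9, 0, 0], [0, -0.5, -5.1, 0, 0], [0, 0.4, -5.2, 0, 0], [0, 1.3, -4.9, 0, 0]]
[[0, 2.2, -4.7, 0, 0], [0, 2.9, -4.2, 0, 0], [0, 3.6, -3.7, 0, 0], [0, 4.2, -3.0, 0, 0], [0, 4.7, -2.2, 0, 0], [0, 4.9, -1.3, 0, 0], [0, 5.1, -0.5, 0, 0], [0, 5.2, 0.4, 0, 0], [0, 4.9, 1.3, 0, 0], [0, 4.7, 2.2, 0, 0], [0, 4.2, 2.9, 0, 0], [0, 3.7, 3.6, 0, 0]]
[[0, 3.0, 4.2, 0, 0], [0, 2.2, 4.7, 0, 0], [0, 1.3, 4.9, 0, 0], [0, 0.5, 5.1, 0, 0], [0, -0.4, 5.2, 0, 0], [0, -1.3, 4.9, 0, 0], [0, -2.2, 4.7, 0, 0], [0, -2.9, 4.2, 0, 0], [0, -3.6, 3.7, 0, 0], [0, -4.2, 3.0, 0, 0], [0, -4.7, 2.2, 0, 0], [0, -4.9, 1.3, 0, 0]]
13.618421171256053 24.19326671097811
```

Call:
carry_out --pt "0 0 0 -3 0" --pt "0 0 0 -2 0" --pt "0 0 0 0 0"

```text
time_s: 25.92
eef_pos: [0.4595, 0.2286, 0.1621]
eef_rot: [[0.179, 0.984, 0.001], [0.984, -0.179, 0.0], [0.0, 0.0, -1.0]]
wrist_force: [0.2, 0.3, -0.6]
gripper_width: 0.153
grasp_force: 58.5
```

Move out to the far side first, and check the force.

Call:
carry_out --pt "0 2.3 4 0 0" --pt "0 2.3 4 0 0" --pt "0 2.3 4 0 0" --pt "0 2.3 4 0 0" --pt "0 2.2 4.1 0 0" --pt "0 2.2 4.1 0 0" --pt "0 -5.7 3.1 0 0" --pt "0 -6.1 1.8 0 0" --pt "0 0 0 0 0"

```text
time_s: 26.67
eef_pos: [0.4885, 0.2238, 0.1617]
eef_rot: [[0.18, 0.984, -0.0], [0.984, -0.18, -0.001], [-0.001, -0.0, -1.0]]
wrist_force: [-0.5, -0.3, -0.7]
gripper_width: 0.157
grasp_force: 58.6
```

Call:
carry_out --pt "0 -5.1 0.5 0 0" --pt "0 -5.2 -0.4 0 0" --pt "0 -4.9 -1.3 0 0" --pt "0 -4.7 -2.2 0 0" --pt "0 -4.2 -2.9 0 0" --pt "0 -3.7 -3.6 0 0" --pt "0 -3.0 -4.2 0 0" --pt "0 -2.2 -4.7 0 0" --pt "0 -1.3 -4.9 0 0" --pt "0 -0.5 -5.1 0 0" --pt "0 0.4 -5.2 0 0" --pt "0 1.3 -4.9 0 0"

```text
time_s: 27.67
eef_pos: [0.4442, 0.1998, 0.1624]
eef_rot: [[0.179, 0.984, 0.002], [0.984, -0.179, 0.001], [0.001, 0.002, -1.0]]
wrist_force: [4.0, 2.7, -0.3]
gripper_width: 0.154
grasp_force: 58.7
```

A 5 N sideways force: I check whether the dish has moved before going on.

```bash
cat > d.py <<'E'
from h import *
import sys
np.set_printoptions(precision=1,suppress=True)
n=sys.argv[1];s=sense();print(s['time_s'],s['wrist_force'],s['eef_pos'])
x=snap('scene','s'+n);ref=load('scene0')
for name,(a,b,c,d) in{'front':(222,242,205,243),'leftedge':(205,236,204,216)}.items():
    f=lambda i:cv2.resize(cv2.cvtColor(i,cv2.COLOR_RGB2GRAY),None,fx=8,fy=8,interpolation=cv2.INTER_CUBIC)
    T=f(ref['image'][a:b,c:d]);S=f(x['image'][a-5:b+5,c-5:d+5]);m=cv2.matchTemplate(S,T,cv2.TM_CCOEFF_NORMED);_,v,_,l=cv2.minMaxLoc(m);print(name,v,(l[0]-40)/8,(l[1]-40)/8)
p=proj(x,[.4685,.278,.005]);print('px per 10mm x,y',proj(x,[.4785,.278,.005])-p,proj(x,[.4685,.288,.005])-p)
im=x['image'];wh=(im.min(2)>195).astype(np.uint8)[195:245,200:265];k,_,st,ce=cv2.connectedComponentsWithStats(wh)
print([(st[i,4],ce[i]+[200,195]) for i in range(1,k)])
E
python3 d.py 15
```

```text
27.6667 [ 4.   2.7 -0.3] [0.4 0.2 0.2]
front 0.9639511108398438 -1.5 0.875
leftedge 0.9860333800315857 -1.5 0.625
px per 10mm x,y [ 3.3 -0.9] [-1.7 -1.2]
[(np.int32(5), array([225.2, 220.4]))]
```

The dish has slid about 6 mm toward the robot: a bead was wedged between the vanes and the wall. I tighten the circle to 26 mm, shift its centre 2 mm left to allow for the tilt, keep it on the dish's original centre so any wedging pushes the dish back, and go on.

```bash
python3 - <<'E'
import numpy as np
X=np.array([.179,.984]);Y=np.array([.984,-.179]);r=26
a=np.radians(-np.arange(120,721,10));q=np.round(r*np.c_[np.cos(a),np.sin(a)]@np.c_[X,Y],1);d=np.diff(q,axis=0)
for i in range(0,60,12):print([[0,round(float(x),1),round(float(y),1),0,0] for x,y in d[i:i+12]])
E
```

```text
[[0, 1.9, -4.1, 0, 0], [0, 2.6, -3.7, 0, 0], [0, 3.2, -3.2, 0, 0], [0, 3.7, -2.6, 0, 0], [0, 4.1, -2.0, 0, 0], [0, 4.3, -1.2, 0, 0], [0, 4.6, -0.4, 0, 0], [0, 4.5, 0.4, 0, 0], [0, 4.4, 1.1, 0, 0], [0, 4.1, 1.9, 0, 0], [0, 3.7, 2.6, 0, 0], [0, 3.2, 3.2, 0, 0]]
[[0, 2.6, 3.7, 0, 0], [0, 2.0, 4.1, 0, 0], [0, 1.2, 4.3, 0, 0], [0, 0.4, 4.6, 0, 0], [0, -0.4, 4.5, 0, 0], [0, -1.1, 4.4, 0, 0], [0, -1.9, 4.1, 0, 0], [0, -2.6, 3.7, 0, 0], [0, -3.2, 3.2, 0, 0], [0, -3.7, 2.6, 0, 0], [0, -4.1, 2.0, 0, 0], [0, -4.3, 1.2, 0, 0]]
[[0, -4.6, 0.4, 0, 0], [0, -4.5, -0.4, 0, 0], [0, -4.4, -1.1, 0, 0], [0, -4.1, -1.9, 0, 0], [0, -3.7, -2.6, 0, 0], [0, -3.2, -3.2, 0, 0], [0, -2.6, -3.7, 0, 0], [0, -2.0, -4.1, 0, 0], [0, -1.2, -4.3, 0, 0], [0, -0.4, -4.6, 0, 0], [0, 0.4, -4.5, 0, 0], [0, 1.1, -4.4, 0, 0]]
[[0, 1.9, -4.1, 0, 0], [0, 2.6, -3.7, 0, 0], [0, 3.2, -3.2, 0, 0], [0, 3.7, -2.6, 0, 0], [0, 4.1, -2.0, 0, 0], [0, 4.3, -1.2, 0, 0], [0, 4.6, -0.4, 0, 0], [0, 4.5, 0.4, 0, 0], [0, 4.4, 1.1, 0, 0], [0, 4.1, 1.9, 0, 0], [0, 3.7, 2.6, 0, 0], [0, 3.2, 3.2, 0, 0]]
[[0, 2.6, 3.7, 0, 0], [0, 2.0, 4.1, 0, 0], [0, 1.2, 4.3, 0, 0], [0, 0.4, 4.6, 0, 0], [0, -0.4, 4.5, 0, 0], [0, -1.1, 4.4, 0, 0], [0, -1.9, 4.1, 0, 0], [0, -2.6, 3.7, 0, 0], [0, -3.2, 3.2, 0, 0], [0, -3.7, 2.6, 0, 0], [0, -4.1, 2.0, 0, 0], [0, -4.3, 1.2, 0, 0]]
```

Call:
carry_out --pt "0 2.6 0.4 0 0" --pt "0 2.6 0.4 0 0" --pt "0 0 0 0 0"

```text
time_s: 27.97
eef_pos: [0.4451, 0.2045, 0.1611]
eef_rot: [[0.179, 0.984, -0.003], [0.984, -0.179, -0.001], [-0.002, -0.003, -1.0]]
wrist_force: [-0.4, 0.2, -1.0]
gripper_width: 0.153
grasp_force: 58.6
```

Call:
carry_out --pt "0 1.9 -4.1 0 0" --pt "0 2.6 -3.7 0 0" --pt "0 3.2 -3.2 0 0" --pt "0 3.7 -2.6 0 0" --pt "0 4.1 -2.0 0 0" --pt "0 4.3 -1.2 0 0" --pt "0 4.6 -0.4 0 0" --pt "0 4.5 0.4 0 0" --pt "0 4.4 1.1 0 0" --pt "0 4.1 1.9 0 0" --pt "0 3.7 2.6 0 0" --pt "0 3.2 3.2 0 0"

```text
time_s: 28.97
eef_pos: [0.4465, 0.249, 0.1616]
eef_rot: [[0.18, 0.984, 0.0], [0.984, -0.18, -0.002], [-0.002, 0.001, -1.0]]
wrist_force: [1.4, -4.3, -0.4]
gripper_width: 0.155
grasp_force: 58.7
```

```bash
python3 d.py 16
```

```text
28.9667 [ 1.4 -4.3 -0.4] [0.4 0.2 0.2]
front 0.933017909526825 -1.75 1.0
leftedge 0.9817956686019897 -1.625 0.75
px per 10mm x,y [ 3.3 -0.9] [-1.7 -1.2]
[(np.int32(2), array([252.5, 208. ])), (np.int32(6), array([217.5, 218.7])), (np.int32(5), array([235.2, 218.4])), (np.int32(1), array([222., 220.]))]
```

Call:
carry_out --pt "0 -1.5 1.3 0 0" --pt "0 2.6 3.7 0 0" --pt "0 2.0 4.1 0 0" --pt "0 1.2 4.3 0 0" --pt "0 0.4 4.6 0 0" --pt "0 -0.4 4.5 0 0" --pt "0 -1.1 4.4 0 0" --pt "0 -1.9 4.1 0 0" --pt "0 -2.6 3.7 0 0" --pt "0 -3.2 3.2 0 0" --pt "0 -3.7 2.6 0 0" --pt "0 -4.1 2.0 0 0"

```text
time_s: 30.02
eef_pos: [0.4848, 0.2294, 0.1614]
eef_rot: [[0.179, 0.984, -0.003], [0.984, -0.179, 0.0], [-0.0, -0.003, -1.0]]
wrist_force: [-4.8, 0.9, -0.1]
gripper_width: 0.155
grasp_force: 58.9
```

```bash
python3 d.py 17
```

```text
30.0167 [-4.8  0.9 -0.1] [0.5 0.2 0.2]
front 0.9435907006263733 -1.5 0.75
leftedge 0.9876810908317566 -1.625 0.75
px per 10mm x,y [ 3.3 -0.9] [-1.7 -1.2]
[(np.int32(1), array([252., 208.])), (np.int32(6), array([220. , 218.5])), (np.int32(6), array([227. , 218.5]))]
```

Call:
carry_out --pt "0 -4.3 1.2 0 0" --pt "0 -4.6 0.4 0 0" --pt "0 -4.5 -0.4 0 0" --pt "0 -4.4 -1.1 0 0" --pt "0 -4.1 -1.9 0 0" --pt "0 -3.7 -2.6 0 0" --pt "0 -3.2 -3.2 0 0" --pt "0 -2.6 -3.7 0 0" --pt "0 -2.0 -4.1 0 0" --pt "0 -1.2 -4.3 0 0" --pt "0 -0.4 -4.6 0 0" --pt "0 0.4 -4.5 0 0"

```text
time_s: 31.07
eef_pos: [0.4504, 0.2009, 0.1619]
eef_rot: [[0.179, 0.984, 0.0], [0.984, -0.179, 0.0], [0.0, 0.0, -1.0]]
wrist_force: [0.3, -0.3, -0.3]
gripper_width: 0.152
grasp_force: 58.7
```

```bash
python3 d.py 18
```

```text
31.0667 [ 0.3 -0.3 -0.3] [0.5 0.2 0.2]
front 0.9413215517997742 -1.625 0.875
leftedge 0.9879747033119202 -1.625 0.75
px per 10mm x,y [ 3.3 -0.9] [-1.7 -1.2]
[(np.int32(2), array([253.5, 208. ])), (np.int32(6), array([220. , 218.5])), (np.int32(7), array([226.7, 218.6]))]
```

Call:
carry_out --pt "0 1.1 -4.4 0 0" --pt "0 1.9 -4.1 0 0" --pt "0 2.6 -3.7 0 0" --pt "0 3.2 -3.2 0 0" --pt "0 3.7 -2.6 0 0" --pt "0 4.1 -2.0 0 0" --pt "0 4.3 -1.2 0 0" --pt "0 4.6 -0.4 0 0" --pt "0 4.5 0.4 0 0" --pt "0 4.4 1.1 0 0" --pt "0 4.1 1.9 0 0" --pt "0 3.7 2.6 0 0"

```text
time_s: 32.12
eef_pos: [0.4434, 0.2456, 0.1618]
eef_rot: [[0.179, 0.984, 0.0], [0.984, -0.179, 0.0], [0.0, 0.0, -1.0]]
wrist_force: [0.3, -0.2, -1.0]
gripper_width: 0.156
grasp_force: 58.7
```

Call:
carry_out --pt "0 2.6 3.0 0 0" --pt "0 2.2 3.6 0 0" --pt "0 2.0 4.1 0 0" --pt "0 1.2 4.3 0 0" --pt "0 0.4 4.6 0 0" --pt "0 -0.4 4.5 0 0" --pt "0 -1.1 4.4 0 0" --pt "0 -1.9 4.1 0 0" --pt "0 -2.6 3.7 0 0" --pt "0 -3.2 3.2 0 0" --pt "0 -3.7 2.6 0 0" --pt "0 -4.1 2.0 0 0"

```text
time_s: 33.12
eef_pos: [0.4845, 0.2286, 0.1616]
eef_rot: [[0.179, 0.984, -0.002], [0.984, -0.179, 0.001], [0.0, -0.002, -1.0]]
wrist_force: [-4.0, 1.3, 0.5]
gripper_width: 0.157
grasp_force: 59.0
```

Call:
carry_out --pt "0 -4.1 1.6 0 0" --pt "0 -4.5 0.8 0 0" --pt "0 0 0 0 0"

```text
time_s: 33.37
eef_pos: [0.4843, 0.2194, 0.1614]
eef_rot: [[0.179, 0.984, -0.004], [0.984, -0.179, 0.0], [-0.001, -0.004, -1.0]]
wrist_force: [-6.4, 0.7, 1.4]
gripper_width: 0.15
grasp_force: 59.8
```

```bash
python3 d.py 19
```

```text
33.3667 [-6.4  0.7  1.4] [0.5 0.2 0.2]
front 0.9407805800437927 -1.5 0.875
leftedge 0.9872840046882629 -1.625 0.75
px per 10mm x,y [ 3.3 -0.9] [-1.7 -1.2]
[(np.int32(2), array([252.5, 208. ])), (np.int32(6), array([220. , 218.5])), (np.int32(6), array([227. , 217.5]))]
```

Two turns are done, ending at the far side. The dish still sits about 6 mm nearer than it was. I nudge it back by pushing gently outward here in small steps.

Call:
carry_out --pt "0 0 1 0 0" --pt "0 0 1 0 0" --pt "0 0 1 0 0" --pt "0 0 0 0 0"

```text
time_s: 33.75
eef_pos: [0.4869, 0.2194, 0.1613]
eef_rot: [[0.178, 0.984, -0.005], [0.984, -0.178, 0.0], [-0.001, -0.005, -1.0]]
wrist_force: [-7.1, 0.3, 2.4]
gripper_width: 0.155
grasp_force: 60.1
```

```bash
python3 d.py 20
```

```text
33.75 [-7.1  0.3  2.4] [0.5 0.2 0.2]
front 0.9366971850395203 -0.75 0.875
leftedge 0.9904112219810486 -0.875 0.625
px per 10mm x,y [ 3.3 -0.9] [-1.7 -1.2]
[(np.int32(1), array([254., 208.])), (np.int32(5), array([220.2, 218.4])), (np.int32(6), array([228. , 217.5]))]
```

Call:
carry_out --pt "0 0.5 1 0 0" --pt "0 0.5 1 0 0" --pt "0 0.5 1 0 0" --pt "0 0 0.5 0 0" --pt "0 0 0 0 0"

```text
time_s: 34.22
eef_pos: [0.4905, 0.2202, 0.1613]
eef_rot: [[0.178, 0.984, -0.006], [0.984, -0.178, -0.0], [-0.001, -0.006, -1.0]]
wrist_force: [-7.7, 1.4, 3.4]
gripper_width: 0.153
grasp_force: 60.5
```

```bash
python3 d.py 21
```

```text
34.2167 [-7.7  1.4  3.4] [0.5 0.2 0.2]
front 0.9334183931350708 0.125 0.5
leftedge 0.9869738817214966 0.125 0.375
px per 10mm x,y [ 3.3 -0.9] [-1.7 -1.2]
[(np.int32(2), array([254.5, 208. ])), (np.int32(6), array([221. , 218.5])), (np.int32(8), array([228.5, 217.5]))]
```

The dish is back to within about 3 mm of its start. I relieve the pressure, lift straight out, and carry the stirrer to the clear bench right of the rest. There I will lean the tip on the bench with a loose grip to bring the stirrer level again.

Call:
carry_out --pt "0 0 -3 0 0" --pt "0 0 -5 0 0" --pt "0 0 0 -4 0" --pt "0 0 0 -8 0" --pt "0 0 0 -15 0" --pt "0 0 0 -20 0" --pt "0 0 0 -25 0" --pt "0 0 0 -20 0" --pt "0 0 0 -8 0" --pt "0 0 0 0 0"

```text
time_s: 35.1
eef_pos: [0.4857, 0.2218, 0.2649]
eef_rot: [[0.179, 0.984, 0.006], [0.984, -0.179, 0.002], [0.003, 0.005, -1.0]]
wrist_force: [0.6, 0.3, 0.4]
gripper_width: 0.153
grasp_force: 58.8
```

```bash
python3 d.py 22; python3 m.py 22b | tail -2; python3 - <<'E'
from h import *
w=load('w22b');s=sense()
im=w['image'];wh=(im.min(2)>205).astype(np.uint8);k,_,st,ce=cv2.connectedComponentsWithStats(wh)
print([(int(st[i,4]),ce[i].round(),ray(w,*ce[i],.018).round(3)[:2]) for i in range(1,k) if st[i,4]>40])
E
```

```text
35.1 [0.6 0.3 0.4] [0.5 0.2 0.3]
front 0.9291412830352783 0.125 0.375
leftedge 0.986937940120697 0.125 0.375
px per 10mm x,y [ 3.3 -0.9] [-1.7 -1.2]
[(np.int32(1), array([255., 208.])), (np.int32(5), array([221.2, 218.4])), (np.int32(6), array([229. , 217.5]))]
[(4, 21.3), (6, 22.9), (8, 11.1), (26, 11.5), (28, 16.7), (30, 20.4), (32, 22.0), (34, 22.9), (36, 22.1), (38, 20.0), (40, 17.0), (42, 12.6)]
wrist joint row 63 shaft cols@row8,60,120 [[318, 351], [311, 312, 313, 314], [298, 347, 348, 353, 354, 355]]
[(881, array([380.,  13.]), array([0.567, 0.362])), (117, array([254.,  78.]), array([0.452, 0.331])), (121, array([277.,  83.]), array([0.471, 0.324])), (138, array([262., 177.]), array([0.441, 0.245])), (141, array([562., 330.]), array([0.71 , 0.037]))]
```

Call:
carry_out --pt "0 -10 4.5 0 0" --pt "0 -20 8.8 0 0" --pt "0 -30 13.3 0 0" --pt "0 -35 15.5 0 0" --pt "0 -36 16 0 0" --pt "0 -36 16 0 0" --pt "0 -36 16 0 0" --pt "0 -36 16 0 0" --pt "0 -34 15.2 0 0" --pt "0 -28 12.4 0 0" --pt "0 -18 8 0 0" --pt "0 -8 3.6 0 0"

```text
time_s: 36.25
eef_pos: [0.5685, -0.1296, 0.26]
eef_rot: [[0.182, 0.983, -0.003], [0.983, -0.182, 0.0], [-0.0, -0.003, -1.0]]
wrist_force: [0.5, 0.2, -1.1]
gripper_width: 0.154
grasp_force: 58.8
```

Call:
carry_out --pt "0 0 0 15 0" --pt "0 0 0 30 0" --pt "0 0 0 30 0" --pt "0 0 0 15 0" --pt "0 0 0 8 0" --pt "0 0 0 4 0" --pt "0 0 0 0 0" --pt "0 0 0 0 0"

```text
time_s: 36.92
eef_pos: [0.5695, -0.126, 0.1611]
eef_rot: [[0.179, 0.984, 0.002], [0.984, -0.179, -0.0], [-0.0, 0.002, -1.0]]
wrist_force: [-0.1, 0.7, -0.4]
gripper_width: 0.161
grasp_force: 58.7
```

```bash
python3 m.py 23 | head -2
```

```text
36.9167 [ 0.57  -0.126  0.161] 58.736191391944885 [-0.133  0.691 -0.356] [-0.008 -0.036  0.006]
[(-2, 15.4), (0, 20.1), (2, 19.8), (4, 17.1), (6, 13.4), (8, 10.9), (32, 14.9), (34, 56.7), (36, 68.6), (38, 48.6), (40, 27.9), (42, 10.3), (46, 14.1), (48, 15.5), (50, 16.8), (52, 18.6), (86, 15.0), (88, 25.2), (90, 27.3), (92, 25.9), (94, 23.9), (96, 20.9), (98, 15.5), (100, 11.7)]
```

```bash
python3 - <<'E'
from h import *
np.set_printoptions(precision=1,suppress=True,linewidth=250)
s=sense();X=s['eef_rot'][:,0];w,x=load('w23'),load('s23');g=cv2.cvtColor(w['image'],cv2.COLOR_RGB2GRAY)
for th in(36,60,66,70,74,78,90):
    ax=np.cos(np.radians(th))*X+np.array([0,0,-np.sin(np.radians(th))]);q=s['eef_pos']+[0,0,.0157]
    print(th,[proj(w,q+(k+.074)*ax) for k in(-.025,.064,.1)],[proj(x,q+(k+.074)*ax) for k in(-.025,.064,.1)])
print(g[0:300:8,226:406:6])
E
```

```text
36 [array([313.6, 195.8]), array([313.3,  17.8]), array([313.2, -38.5])] [array([351., 212.]), array([336.3, 222.1]), array([330.8, 225.8])]
60 [array([313.4, 225.7]), array([313. , 116.4]), array([312.8,  86.9])] [array([354.2, 220.2]), array([344.4, 244. ]), array([340.8, 252.9])]
66 [array([313.4, 234.8]), array([312.9, 139.1]), array([312.8, 113.9])] [array([355.2, 222. ]), array([347. , 248.8]), array([343.9, 258.9])]
70 [array([313.4, 241.1]), array([312.9, 153.9]), array([312.8, 131.4])] [array([355.9, 223. ]), array([348.8, 251.8]), array([346.1, 262.6])]
74 [array([313.4, 247.5]), array([312.9, 168.6]), array([312.7, 148.4])] [array([356.6, 224. ]), array([350.6, 254.6]), array([348.4, 266.2])]
78 [array([313.3, 254.2]), array([312.8, 183.1]), array([312.7, 165.1])] [array([357.3, 224.9]), array([352.6, 257.3]), array([350.8, 269.5])]
90 [array([313.3, 275. ]), array([312.8, 226.1]), array([312.7, 214. ])] [array([359.6, 227.1]), array([358.7, 263.9]), array([358.3, 278.1])]
[[155 156 157 ... 104 101 100]
 [159 156 154 ... 101 103 102]
 [158 157 154 ... 130 157 156]
 ...
 [157 158 158 ... 156 160 159]
 [157 161 156 ... 159 161 158]
 [155 156 161 ... 160 155 159]]
```

```bash
python3 - <<'E'
from h import *
w=load('w23');g=cv2.cvtColor(w['image'],cv2.COLOR_RGB2GRAY)
for r in range(96,280,8):print(r,' '.join('%3d'%v for v in g[r,256:376:5]))
E
```

```text
96 103  97 115 120 103 124 120 122 122 120 121 121 122 156 181 183 189 186 179 185 185 181 159 159
104 101  97 116  42  46 110 118 119 120 120 126 170 185 186 183 182 188 188 176 182 185 184 155 160
112 100 100 115 123 119 124 119 121 130 183 182 181 185 184 180 182 184 184 177 180 182 180 159 158
120 101 102 101 107 101 110 102 104 109 104 104 107 116 102 104 111 103 105 111 127 152 157 158 159
128 101 103 104 139 159 159 159 158 158 160 162 151 158 156 155 159 156 158 159 158 157 156 156 156
136 157 158 156 159 159 158 159 157 161 159 157 126 149 157 160 159 159 159 159 159 160 161 160 160
144 157 158 157 159 159 157 149 123 114 103 102  98 133 143 145 157 158 158 155 159 160 159 159 156
152 155 160 158 159 153 103 102 103  85  88  86  95 136 136 139 146 155 158 158 160 158 157 160 158
160 159 158 152 111 105 104 104 106 115 110  81 103 141 136 139 146 158 158 157 159 159 158 158 161
168 157 121 103 100 102 104 103 105 102 121  99 112 145 130 132 141 159 159 158 157 160 159 158 158
176 103 103 103 103 106 105 102 115 159 160 127 113 146 156 157 160 159 160 158 159 162 159 158 159
1
[... 498 characters left out ...]

224 160 159 158 156 158 158 156 157 158 153  83 115 145 140 157 158 160 158 159 160 158 157 159 158
232 156 159 161 158 157 157 159 160 158 157  79 116 143 140 159 157 159 160 157 158 158 161 158 160
240 160 160 161 158 161 157 158 159 157  86  60  70  88  91 109 160 154 160 159 157 158 161 159 159
248 157 158 157 158 159 160 154 157 111  13  15   3  16  13  10 151 156 157 157 156 160 156 157 154
256 158 156 160 158 160 158 160 160  91   7  11  14  15  16  10 147 160 154 158 156 156 156 156 157
264 160 157 160 159 159 158 156 158  62  11  12  10  10  17  16 125 158 158 154 156 158 158 158 157
272 159 156 159 160 156 158 161 160  50  13  14  13  12  15  15 112 159 157 155 158 159 159 157 154
```

The wrist numbers still give about 72° (joint at row 242, head at rows 142–172); the peak at 36° is the rest in the background. I loosen, touch the tip to the bench and swing the grip down and to the right about it.

Call:
carry_out --pt "0 0 0 3 0" --pt "0 0 0 2 0" --pt "10 0 0 0 0" --pt "15.7 0 0 0 0" --pt "16.1 0 0 0 0" --pt "16.2 0 0 0 0" --pt "16.24 0 0 0 0" --squeeze 20

```text
time_s: 37.6
eef_pos: [0.5691, -0.1261, 0.1549]
eef_rot: [[0.179, 0.984, 0.0], [0.984, -0.179, 0.0], [0.0, 0.0, -1.0]]
wrist_force: [-1.0, -0.2, -0.5]
gripper_width: 0.16
grasp_force: 6.9
```

Call:
carry_out --pt "16.24 -4 0 3 0" --pt "16.24 -8 0 3 0" --pt "16.24 -9 0 3.5 0" --pt "16.24 -8 0 4 0" --pt "16.24 -8 0 4.3 0" --pt "16.24 0 0 0 0"

```text
time_s: 38.1
eef_pos: [0.5619, -0.1649, 0.1364]
eef_rot: [[0.181, 0.983, -0.0], [0.983, -0.181, -0.001], [-0.001, 0.0, -1.0]]
wrist_force: [0.0, -3.7, 5.0]
gripper_width: 0.165
grasp_force: 7.2
```

```bash
cat > j.py <<'E'
from h import *
import sys
s=sense();w=snap('wrist','w'+sys.argv[1]);g=cv2.cvtColor(w['image'],cv2.COLOR_RGB2GRAY);col=g[:,307:320].mean(1)
print(s['time_s'],s['eef_pos'].round(4),s['grasp_force'],s['wrist_force'].round(1))
r=np.flatnonzero(col<45);print('joint row',r[r>150][0]);X=s['eef_rot'][:,0]
print([(th,round(proj(w,s['eef_pos']+[0,0,.0157]+.049*(np.cos(np.radians(th))*X-[0,0,np.sin(np.radians(th))]))[1])) for th in range(0,90,10)])
# shaft width (px) near the joint and higher up
for q in range(20,int(r[r>150][0]),30):
    e=np.abs(cv2.Sobel(g[q:q+1].astype(np.float32),cv2.CV_32F,1,0,ksize=1))[0];c=[int(i) for i in np.flatnonzero(e[250:380]>15)+250];print(q,c[:1],c[-1:],end=' ')
E
python3 j.py 24
```

```text
38.1 [ 0.5619 -0.1649  0.1364] 7.179689034819603 [ 0.  -3.7  5. ]
joint row 224
[(0, 182), (10, 181), (20, 184), (30, 190), (40, 200), (50, 212), (60, 226), (70, 241), (80, 257)]
20 [257] [372] 50 [363] [366] 80 [309] [313] 110 [272] [316] 140 [287] [313] 170 [251] [312] 200 [303] [320]
```

Call:
carry_out --pt "16.3 -6 0 0 0" --pt "16.3 -9 0 4.5 0" --pt "16.3 -9 0 5 0" --pt "16.3 -8.5 0 5.5 0" --pt "16.3 -8 0 6 0" --pt "16.3 -7.5 0 6.2 0" --pt "16.3 -7 0 6.5 0" --pt "16.3 -6.5 0 7 0" --pt "16.3 -6 0 7.2 0" --pt "16.3 0 0 0 0"

```text
time_s: 38.98
eef_pos: [0.5493, -0.2297, 0.0869]
eef_rot: [[0.18, 0.984, -0.003], [0.984, -0.18, 0.001], [0.0, -0.003, -1.0]]
wrist_force: [0.0, -1.1, -1.1]
gripper_width: 0.164
grasp_force: 3.3
```

```bash
python3 j.py 25
```

```text
38.9833 [ 0.5493 -0.2297  0.0869] 3.3243971318006516 [ 0.  -1.1 -1.1]
joint row 196
[(0, 182), (10, 181), (20, 184), (30, 190), (40, 200), (50, 212), (60, 226), (70, 241), (80, 258)]
20 [296] [321] 50 [286] [321] 80 [256] [311] 110 [302] [321] 140 [301] [322] 170 [301] [322]
```

Call:
carry_out --pt "16.3 -4 0 6 0" --pt "16.3 -4 0 7 0" --pt "16.3 -4 0 7 0" --pt "16.3 -3 0 7 0" --pt "16.3 -3 0 7 0" --pt "16.3 -2 0 7 0" --pt "16.3 -1.5 0 7 0" --pt "16.3 -1 0 6 0" --pt "16.3 0 0 5 0" --pt "16.3 0 0 0 0"

```text
time_s: 39.87
eef_pos: [0.5457, -0.2506, 0.0285]
eef_rot: [[0.179, 0.984, -0.002], [0.984, -0.179, 0.001], [0.001, -0.002, -1.0]]
wrist_force: [0.6, 0.3, -0.2]
gripper_width: 0.166
grasp_force: 3.1
```

```bash
python3 j.py 26
```

```text
39.8667 [ 0.5457 -0.2506  0.0285] 3.072161301970482 [ 0.6  0.3 -0.2]
joint row 192
[(0, 182), (10, 180), (20, 184), (30, 190), (40, 200), (50, 212), (60, 226), (70, 241), (80, 258)]
20 [267] [324] 50 [263] [323] 80 [258] [323] 110 [254] [324] 140 [250] [323] 170 [299] [324]
```

Call:
carry_out --pt "16.3 0 0 4 0" --pt "16.3 0 0 4 0" --pt "16.3 0 0 4 0" --pt "16.3 0 0 2 0" --pt "16.3 0 0 0 0" --pt "14 0 0 0 0" --pt "5 0 0 0 0" --pt "0 0 0 0 0" --pt "0 0 0 0 0" --squeeze 60

```text
time_s: 40.67
eef_pos: [0.5462, -0.251, 0.016]
eef_rot: [[0.179, 0.984, -0.0], [0.984, -0.179, 0.0], [0.0, -0.0, -1.0]]
wrist_force: [1.6, -0.2, -1.8]
gripper_width: 0.145
grasp_force: 60.2
```

```bash
python3 j.py 27
```

```text
40.6667 [ 0.5462 -0.251   0.016 ] 60.22600293159485 [ 1.6 -0.2 -1.8]
joint row 194
[(0, 182), (10, 181), (20, 184), (30, 190), (40, 200), (50, 212), (60, 226), (70, 241), (80, 258)]
20 [275] [324] 50 [271] [323] 80 [266] [324] 110 [269] [321] 140 [265] [324] 170 [260] [323]
```

Call:
carry_out --pt "0 0 0 -10 0" --pt "0 0 0 -25 0" --pt "0 0 0 -35 0" --pt "0 0 0 -35 0" --pt "0 0 0 -25 0" --pt "0 0 0 -10 0" --pt "0 0 0 0 0" --pt "0 0 0 0 0"

```text
time_s: 41.38
eef_pos: [0.546, -0.2509, 0.1552]
eef_rot: [[0.179, 0.984, -0.001], [0.984, -0.179, 0.0], [0.0, -0.001, -1.0]]
wrist_force: [-0.8, -1.0, -1.5]
gripper_width: 0.15
grasp_force: 60.2
```

```bash
python3 m.py 28 | head -2; python3 - <<'E'
from h import *
w=load('w28');s=sense();g=cv2.cvtColor(w['image'],cv2.COLOR_RGB2GRAY);X=s['eef_rot'][:,0]
col=g[:,309:318].mean(1);r=np.flatnonzero(col<50);print('joint',r[r>100][0])
for q in(5,60,120,170,205,230,260):print(q,' '.join('%3d'%v for v in g[q,280:350:3]))
for th in(0,5,10):
  ax=np.cos(np.radians(th))*X-np.array([0,0,np.sin(np.radians(th))])
  print(th,[(gx,[proj(w,s['eef_pos']+[0,0,.0157]+(k-gx)*ax).round(1).tolist() for k in(-.1,-.025,.02)]) for gx in(-.066,-.07,-.074)])
E
```

```text
41.3833 [ 0.546 -0.251  0.155] 60.1846969127655 [-0.767 -0.977 -1.456] [-0.011 -0.036  0.029]
[(0, 22.7), (2, 52.3), (4, 58.0), (6, 23.9), (16, 10.2), (24, 21.4), (26, 22.9), (36, 22.6), (38, 14.4)]
joint 194
5 164 164 167 163 165 165 158  94 109 136 166 185 199 216 174 150 161 166 164 167 167 165 166 166
60 165 166 167 166 168 167 168  95 107 137 162 189 201 215 175 152 163 167 164 167 163 166 167 167
120 166 166 167 166 166 168 166 102 106 136 163 188 201 206 173 152 166 166 167 165 165 167 165 166
170 167 166 165 168 165 168 168 109 110 138 162 183 193 194 172 152 167 166 166 167 167 164 166 167
205 167 166 167 156  30  23  24  21  22  26  23  20  23  27  26  21  22  20  27 153 166 168 165 168
230 166 166 165 159  43  21  24  25  24  23  22  24  23  24  27  23  21  23  39 161 168 165 163 164
260 166 165 165 167  56  19  23  19  21  20  24  26  20  20  21  24  25  20  57 162 169 166 166 168
0 [(-0.066, [[312.9, 411.7], [313.0, 207.1], [313.1, 51.0]]), (-0.07, [[312.9, 402.2], [313.0, 194.4], [313.1, 35.6]]), (-0.074, [[312.9, 392.5], [313.0, 181.5], [313.2, 19.9]])]
5 [(-0.066, [[312.8, 417.1], [313.1, 205.4], [313.2, 56.1]]), (-0.07, [[312.9, 406.8], [313.1, 192.8], [313.2, 41.9]]), (-0.074, [[312.9, 396.4], [313.1, 180.2], [313.2, 27.5]])]
10 [(-0.066, [[312.8, 421.9], [313.1, 204.6], [313.3, 62.9]]), (-0.07, [[312.8, 410.9], [313.1, 192.4], [313.3, 49.8]]), (-0.074, [[312.8, 399.8], [313.1, 180.1], [313.3, 36.7]])]
```

The stirrer is now about 3.5° from level, held at x = -70 mm. I carry it over the rest.

Call:
carry_out --pt "0 12 0.3 0 0" --pt "0 25 0.3 0 0" --pt "0 33 0.3 0 0" --pt "0 35 0.4 0 0" --pt "0 33 0.4 0 0" --pt "0 27 0.3 0 0" --pt "0 16 0.3 0 0" --pt "0 6 0 0 0" --pt "0 0 0 0 0" --pt "0 0 0 0 0"

```text
time_s: 42.32
eef_pos: [0.5816, -0.0676, 0.1553]
eef_rot: [[0.179, 0.984, -0.001], [0.984, -0.179, -0.0], [-0.0, -0.001, -1.0]]
wrist_force: [-0.1, 0.2, -0.6]
gripper_width: 0.152
grasp_force: 60.2
```

Call:
carry_out --pt "0 0 0 12 0" --pt "0 0 0 25 0" --pt "0 0 0 25 0" --pt "0 0 0 18 0" --pt "0 0 0 10 0" --pt "0 0 0 5 0" --pt "0 0 0 0 0" --pt "0 0 0 0 0"

```text
time_s: 42.98
eef_pos: [0.5825, -0.0679, 0.0619]
eef_rot: [[0.18, 0.984, 0.001], [0.984, -0.18, -0.0], [0.0, 0.001, -1.0]]
wrist_force: [0.4, 0.4, 0.4]
gripper_width: 0.149
grasp_force: 60.2
```

Call:
carry_out --pt "0 0 0 5 0" --pt "0 0 0 5 0" --pt "0 0 0 3 0" --pt "0 0 0 1 0" --pt "0 0 0 0 0"

```text
time_s: 43.4
eef_pos: [0.5828, -0.068, 0.0488]
eef_rot: [[0.179, 0.984, 0.003], [0.984, -0.179, -0.001], [-0.0, 0.003, -1.0]]
wrist_force: [-3.9, -2.5, 7.1]
gripper_width: 0.15
grasp_force: 61.4
```

Call:
carry_out --pt "14 0 0 0 0" --pt "16 0 0 0 0" --pt "16.2 0 0 1.5 0" --pt "16.3 0 0 1.5 0" --pt "16.3 0 0 0 0" --squeeze 20

```text
time_s: 43.82
eef_pos: [0.5822, -0.0675, 0.0438]
eef_rot: [[0.179, 0.984, 0.001], [0.984, -0.179, -0.0], [0.0, 0.001, -1.0]]
wrist_force: [0.8, -0.5, 1.7]
gripper_width: 0.163
grasp_force: 3.5
```

Seated. I release, lift straight up and back away, then check.

Call:
carry_out --pt "18 0 0 0 0" --pt "24 0 0 0 0" --pt "40 0 0 0 0" --pt "40 0 0 0 0" --pt "40 0 0 -15 0" --pt "40 0 0 -35 0" --pt "40 0 0 -35 0" --pt "40 -15 0 -28 0" --pt "40 -35 0 0 0" --pt "40 -35 0 0 0" --pt "40 -10 0 0 0" --pt "40 0 0 0 0"

```text
time_s: 44.82
eef_pos: [0.5643, -0.1633, 0.1569]
eef_rot: [[0.183, 0.983, -0.0], [0.983, -0.183, -0.0], [-0.0, -0.0, -1.0]]
wrist_force: [-0.1, 0.4, -0.8]
gripper_width: 0.399
grasp_force: 0.0
```

```bash
python3 - <<'E'
from h import *
np.set_printoptions(precision=1,suppress=True,linewidth=200)
s=sense();print(s['time_s'],s['eef_pos'],s['wrist_force'])
x=snap('scene','s30');r5=load('s5');w=snap('wrist','w30')
g=cv2.cvtColor(w['image'],cv2.COLOR_RGB2GRAY);col=g[:,308:319].mean(1);r=np.flatnonzero(col[:300]<50);print('handle rows',r[:1],r[-1:])
seat=np.array([.5946,.0014,.06]);ax=np.array([.183,.983,0])
print('pred handle end',[proj(w,seat+k*ax) for k in(-.1,-.09,-.025)])
for q in (60,100,150):d=np.flatnonzero(g[q,280:350]<70)+280;print(q,d[:1],d[-1:])
# compare with the earlier good seating in the scene view
f=lambda i:cv2.resize(cv2.cvtColor(i,cv2.COLOR_RGB2GRAY),None,fx=8,fy=8,interpolation=cv2.INTER_CUBIC)
for nm,(a,b,c,d) in{'head':(212,228,308,326),'handle':(232,256,334,358)}.items():
    m=cv2.matchTemplate(f(x['image'][a-5:b+5,c-5:d+5]),f(r5['image'][a:b,c:d]),cv2.TM_CCOEFF_NORMED);_,v,_,l=cv2.minMaxLoc(m);print(nm,v,(l[0]-40)/8,(l[1]-40)/8)
X=np.array([.183,.983,0]);print([ (th,sc) for th,sc in score(x,seat-[0,0,.0157]-.0705*ax,X,range(-8,9,1))],'\n ref',score(r5,seat-[0,0,.0157]-.0705*ax,X,range(-8,9,1)))
E
python3 d.py 31; python3 - <<'E'
import sys; sys.path.insert(0,'.')
from h import *
import os; os.chdir('.')
t=snap('top','t30');t0=load('top0')
d=np.abs(t['image'].astype(int)-t0['image']).max(2)
f=lambda i:cv2.resize(cv2.cvtColor(i,cv2.COLOR_RGB2GRAY),None,fx=4,fy=4,interpolation=cv2.INTER_CUBIC)
for nm,(u,v,h) in{'beaker':(148,229,10),'squat':(281,170,12),'timer':(306,305,16),'media':(492,214,12),'amber':(400,280,14),'vial':(220,276,7),'dish':(178,271,32),'smalldish':(262,267,20)}.items():
    m=cv2.matchTemplate(f(t['image'][v-h-4:v+h+4,u-h-4:u+h+4]),f(t0['image'][v-h:v+h,u-h:u+h]),cv2.TM_CCOEFF_NORMED);_,q,_,l=cv2.minMaxLoc(m);print(nm,round(q,3),(l[0]-16)/4,(l[1]-16)/4)
im=t['image'][240:303,145:212];wh=(im.min(2)>185).astype(np.uint8);k,_,st,ce=cv2.connectedComponentsWithStats(wh)
print('beads',[(int(st[i,4]),(ce[i]+[145,240]).round(1),(ray(t,*(ce[i]+[145,240]),.018)[:2]-[.4685,.278]).round(3)) for i in range(1,k) if st[i,4]>3])
E
```

```text
44.8167 [ 0.6 -0.2  0.2] [-0.1  0.4 -0.8]
handle rows [0] [119]
pred handle end [array([313. , 122.5]), array([313. , 103.6]), array([313.4, -30.9])]
60 [280] [348]
100 [301] [325]
150 [] []
head 0.9919449090957642 0.125 0.0
handle 0.9968036413192749 0.375 0.0
[(-8, 11.0), (-7, 12.7), (-6, 14.9), (-5, 16.5), (-4, 13.9), (-3, 4.1), (-2, -8.8), (-1, -20.6), (0, -30.8), (1, -40.7), (2, -47.9), (3, -48.4), (4, -41.0), (5, -28.8), (6, -18.7), (7, -12.6), (8, -7.2)] 
 ref [(-8, 10.6), (-7, 11.9), (-6, 13.9), (-5, 15.0), (-4, 13.1), (-3, 5.2), (-2, -6.2), (-1, -17.1), (0, -27.5), (1, -38.3), (2, -47.6), (3, -50.4), (4, -44.4), (5, -31.9), (6, -20.6), (7, -13.9), (8, -8.9)]
44.9167 [-0.2  1.1  0.5] [ 0.6 -0.2  0.2]
front 0.9393934011459351 0.125 0.5
leftedge 0.9874860644340515 0.125 0.375
px per 10mm x,y [ 3.3 -0.9] [-1.7 -1.2]
[(np.int32(4), array([255.2, 208.2])), (np.int32(6), array([221. , 218.5])), (np.int32(8), array([228.5, 217.5]))]
beaker 0.997 0.0 0.0
squat 0.999 0.0 0.0
timer 0.997 0.0 0.0
media 0.999 0.0 0.0
amber 0.333 4.0 -4.0
vial 0.97 0.25 0.0
dish 0.773 1.0 0.5
smalldish 0.997 0.0 0.0
beads []
```

```bash
python3 - <<'E'
from h import *
for n in('top0','t30'):
    t=load(n);im=t['image'][235:310,140:240];d=im.astype(int);g=d.min(2);wh=((g>165)).astype(np.uint8);k,_,st,ce=cv2.connectedComponentsWithStats(wh)
    print(n,[(int(st[i,4]),(ray(t,*(ce[i]+[140,235]),.018)[:2]-[.4685,.278]).round(3).tolist()) for i in range(1,k) if st[i,4]>2])
    c=cv2.HoughCircles(cv2.resize(cv2.cvtColor(im,cv2.COLOR_RGB2GRAY),None,fx=6,fy=6,interpolation=2),cv2.HOUGH_GRADIENT,1,30,param1=60,param2=14,minRadius=18,maxRadius=30)
    print([] if c is None else [(ray(t,q[0]/6+140,q[1]/6+235,.015)[:2]-[.4685,.278]).round(3).tolist() for q in c[0]])
E
```

```text
top0 [(6, [0.082, 0.094]), (12, [0.032, 0.006]), (13, [0.018, 0.032]), (14, [0.016, -0.017]), (12, [-0.01, 0.033]), (14, [-0.012, -0.019]), (15, [-0.023, 0.008])]
[[0.012, -0.019], [0.029, 0.005], [-0.012, 0.031]]
t30 [(4, [0.081, 0.093]), (12, [0.003, 0.043]), (10, [-0.016, 0.05]), (13, [-0.026, -0.035])]
[[-0.019, 0.048], [0.017, 0.051]]
```

```bash
python3 - <<'E'
from h import *
t=load('t30');g=cv2.cvtColor(t['image'],cv2.COLOR_RGB2GRAY)
for r in range(238,304,3):print(r,' '.join('%3d'%v for v in g[r,146:232:3]))
w=load('w22b');gw=cv2.cvtColor(w['image'],cv2.COLOR_RGB2GRAY)
c=cv2.HoughCircles(gw[0:260,180:460],cv2.HOUGH_GRADIENT,1,14,param1=80,param2=11,minRadius=9,maxRadius=16)
print([((q[0]+180,q[1]),(ray(w,q[0]+180,q[1],.015)[:2]-[.4685,.278]).round(3).tolist(),int(gw[int(q[1]),int(q[0])+180])) for q in c[0]])
E
```

```text
238 140 134 117 114 115 114 124 152 152 152 153 152 153 153 153 154 154 154 153 153 154 152 151 153 152 153 152 151 152
241 114 114 114 113 114 115 118 152 152 152 154 154 152 153 153 154 153 152 153 152 152 152 152 152 152 153 152 153 152
244 114 115 114 114 115 115 115 154 150 121 109 109 117 149 148 152 153 153 152 152 152 152 152 152 152 151 151 152 152
247 115 114 115 114 115 129 132  86  80  83 111 118 120 119 117 135 134 150 153 152 152 152 153 153 153 151 152 153 151
250 114 114 113 114 141 106  77  79 109 117 122 120 121 139 138 108 123 131 139 151 153 153 153 152 153 152 153 151 151
253 128 115 113 140  97  77  86 123 137 118 116 123 122 129 128 105 121 124 117 134 153 153 152 152 151 152 151 153 152
256 138 114 117 118  75  78 121 126 140 121 114 121 121 122 121 121 121 123 143  90 142 153 152 152 152 152 154 152 153
259 150 115 142  77  88 115 108 123 122 119 122 122 121 120 119 120 119 120 121 129 104 152 152 152 152 153 153 152 152
262 151 119 120  76 131 140 111 122 122 121 121 122 124 125 124 124 125 122 122 144  77 150 153 153 152 152 151 154 153
265 150 142  86  76 
[... 1471 characters left out ...]
 115 115 115 114 115 115 114 115 116 117 117 150 149 151 150 118 116
[((np.float32(319.5), np.float32(95.5)), [0.037, 0.029], 165), ((np.float32(290.5), np.float32(250.5)), [-0.016, -0.108], 186), ((np.float32(252.5), np.float32(81.5)), [-0.019, 0.051], 232), ((np.float32(257.5), np.float32(179.5)), [-0.033, -0.034], 232), ((np.float32(317.5), np.float32(71.5)), [0.039, 0.048], 96), ((np.float32(276.5), np.float32(85.5)), [0.001, 0.044], 238), ((np.float32(339.5), np.float32(133.5)), [0.049, -0.007], 171), ((np.float32(292.5), np.float32(70.5)), [0.018, 0.053], 168), ((np.float32(300.5), np.float32(157.5)), [0.011, -0.022], 96), ((np.float32(324.5), np.float32(178.5)), [0.029, -0.044], 122)]
```

All six beads are in the dish: three lit at top-view pixels (164,268), (160,277) and (195,282), and three in shade at (160,262), (170,254) and (186,251). The stirrer is seated, the arm is clear, and t ≈ 45 s. I hand in.

```bash
python3 -c "
from bench import job_done
print(job_done())"
```

```text
the job is handed in; nothing more can be done
None
```

The job is handed in at about 45 s: I drew the stirrer out, put it on the rest and re-gripped it, stirred two clockwise turns, and laid it back level in both notches; all six beads are in the dish, but the circle had to be cut from about 29 to 26 mm when a wedged bead slid the dish 6 mm (nudged back to within about 3 mm), the stirrer leaned about 72° while stirring, and the amber bottle was hidden in the last check.

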